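# Ready the front-door lock: batteries, spacers and end cup

## Robot

A 6-joint arm with a two-finger parallel gripper is mounted at the origin on the work surface. World frame = base frame: x ahead of the robot, y to its left, z up, the work surface at z = 0. Lengths are in m, angles in rad, forces in N, time in s.
With the tool pointing down it reaches from about 0.275 to 1 m from the base axis. Payload 8.4 kg.
Tool frame: the origin (TCP) lies midway between the tips of the shut fingers; the grasp point (between the pads) lies 19 mm behind it; z points along the fingers, y is the line along which they close (so a half turn about z gives the same grasp; the last joint's range is limited). The gripper opens to 85 mm and grips with 20 to 120 N. Pads are 22 mm wide; open, the fingers measure 114 mm over their backs; the gripper's body (76 mm by 85 mm) begins 54 mm behind the grasp point. The pads swing forward as they close: fully open they stand 13 mm farther back than shut.
Start: joints at [-1.349, 0.353, 1.633, -0, 1.155, -0.002], TCP at [0.139, -0.609, 0.231] pointing down, gripper open.
Joint ranges: [-2.63, 2.63], [-0.92, 2.1], [0.06, 2.66], [-1.3, 4.44], [0, 2.69], [-3.02, 3.02]. Speed limits (rad/s): [2.22, 2.22, 2.79, 3.14, 3.14, 3.14].

## Interface

Orientations are given as a unit quaternion [w, x, y, z].
In Python, from bench import env gives the robot as it stands. The module is installed in compiled form; this text tells all that it offers.
- The arm moves only by the shell command python3 -m handwheel 'ROWS' [FORCE]. ROWS is JSON, a list of rows, each an object of numbers: "dx", "dy", "dz": the shift along the tool's x, y, z in mm; "rx", "ry", "rz": the turn, a rotation vector about the tool's x, y, z in degrees; "jaw": the finger opening in mm, from 0 to 85.4. A call has 1 to 5 rows; each row shifts and turns the commanded pose from where the row before left it, along the tool's axes as they then stand; what a row does not reach is not made up. A row lasts 1/10 s, in which the tool goes at most 50 mm and 8.59 degrees, less where a joint would pass 70% of its speed; a pose out of reach is approached as far as the arm can. A call is refused whole if a number of a shift passes 50 or a number of a turn 8.59, either way. A call with a gripper value outside its range is refused whole. The fingers move at their own pace and stop on an object; FORCE is the grip in N (left out, the last holds). Time passes only in rows, so rows that do not move let the fingers close. It gives the time, the measured TCP pose, the force, the opening and the grip force at its end, in the units of the state.
- env.observe(): the state, without advancing time (a new reading comes with each control period).
- env.get_image(name): name is "scene" or "top" or "wrist"; returns (picture, depth): 420x560x3 uint8, red, green, blue; 420x560 float32, m along the optical axis (not along the pixel's ray), 0 where there is no reading.
- env.camera_model(name): a dict with "fx", "fy", "cx", "cy" (pixels), "k1" (the pictures are not rectified: a ray, as slopes to the right and down, at radius r is drawn at 1 + k1 r^2 times it, then the intrinsics apply), "rvec" (rotation vector, rad) and "tvec" (3), from world to camera coordinates, as OpenCV has them. Camera axes: x right, y down, z forward; pixel columns grow to the right and rows downward; lengths in m; the calibration is good to about 2 mm. A picture is of the moment at which its call begins: read the wrist's pose just before it. camera_model takes no time and is no camera call; for the wrist camera it gives the pose at the moment of the call.
- env.sign_off(): hands the job in; it is judged then, once.
Trained networks look in the newest picture that a camera, given by its name, has taken for a name from the list of things; names that differ only in an ending like _2 or _b are one class to them, and where a whole thing is asked for, a point or a joint stands for the part that bears it (a point fixed in the world has none). Each returns a list of dicts, best first, with "score" (0 to 1); they miss things now and then, are a little off and sometimes report something else, mostly with a low value. They report only what shows in the picture. A call takes as long as a camera call.
- env.recognise(camera, label): "bbox" ([left, top, right, bottom] in pixels, round what is visible of it).
- env.pinpoint(camera, label): "point" ([row, column] in pixels: a listed point, or the origin of a listed thing).
The state is a dict: "time": time; "qpos": joint angles; "qd": joint speeds; "joint_efforts": joint torques, N m; "position": TCP position; "tcp_rot": TCP orientation; "force": force on the tool from outside, world axes, zero at the start; "torque": the same for the moment, N m; "finger_gap": finger opening in m; "gripper_force": force on a finger pad.
Only numpy, scipy, OpenCV 4.12 (cv2) and the standard library are available. Lean on these libraries where they do the work, as an engineer would, in place of code of your own. Each camera call takes 0.05 s, during which the arm holds its last target. There are 200 camera calls.

## Task

Get the new door lock ready to mount: slide its battery hatch fully open, press each battery block lying on the console down into a free pocket until it is flush with the housing, then slide the hatch fully shut again. Also slide every steel spacer ring lying out over the upright spindle and right down, stacked flat on the housing, and last slide the end cup, mouth down, over the spindle top until it rests on the uppermost ring. Let go of everything at the end and leave the vase and the sunglasses undisturbed.

Things in the scene. Friction and masses are not known exactly. Their poses are not given: they have to be found in the camera images.
- lock_unit: the lock unit lying on its back, fixed: a flat aluminium housing 84 (its x) x 200 (its y) x 28 mm high, origin at the centre of its underside. At its -y end an upright steel spindle, in the middle two battery pockets side by side along x under a sliding hatch, at its +y end the flat where the open hatch parks (the plate rides 1.5 mm above the housing).
- spindle_foot (a point): foot of the spindle, on the housing's top face (70 mm to -y of the unit's origin). The spindle is a round shaft 14 mm in diameter, 60 mm tall, its top tapered.
- spindle_top (a point): top end of the spindle, on its axis, 60 mm above the foot
- hatch (a joint): how far the black hatch plate (80 x 56 x 4 mm) is slid open towards the unit's +y, in m: 0 shut, 0.056 fully open (stop). Pockets are wholly free from 0.053 on. It stays where it is left, friction about 1.5 N.
- hatch_grip (a point): centre of the top face of the hatch's square grip stud, 14 x 14 mm and 14 mm high above the hatch plate (its top is 19.5 mm above the housing); moves with the hatch
- pocket_a (a point): centre of the mouth of the -x battery pocket, level with the housing's top face, axes as the unit's. Pocket 30 (x) x 46 (y) mm; in it a stiff brass contact plate 15 mm below the mouth that must be pressed down 5 mm with 3 to 4 N (it then stays), so that a 20 mm high battery block ends flush.
- pocket_b (a point): centre of the mouth of the +x battery pocket, level with the housing's top face, axes as the unit's. Pocket 30 (x) x 46 (y) mm; in it a stiff brass contact plate 15 mm below the mouth that must be pressed down 5 mm with 3 to 4 N (it then stays), so that a 20 mm high battery block ends flush.
- spacer1: steel spacer ring lying flat: outside diameter 40 mm, bore 17 mm, 12 mm high; origin at its CENTRE (6 mm above its underside), z along the bore. All spacers are alike; 2 to 4 are present.
- spacer2: steel spacer ring lying flat: outside diameter 40 mm, bore 17 mm, 12 mm high; origin at its CENTRE (6 mm above its underside), z along the bore. All spacers are alike; 2 to 4 are present.
- spacer3: steel spacer ring lying flat: outside diameter 40 mm, bore 17 mm, 12 mm high; origin at its CENTRE (6 mm above its underside), z along the bore. All spacers are alike; 2 to 4 are present.
- spacer4: steel spacer ring lying flat: outside diameter 40 mm, bore 17 mm, 12 mm high; origin at its CENTRE (6 mm above its underside), z along the bore. All spacers are alike; 2 to 4 are present.
- cup: aluminium end cup standing mouth down: outside diameter 38 mm, 46 mm high, blind bore 17 mm in diameter and 40 mm deep from below; origin at the centre of the mouth (underside), z up
- battery1: grey battery block 26 (x) x 42 (y) x 20 mm high, lying flat, origin at the centre of its underside, two small brass dots on top; 1 or 2 are present, either fits either pocket, either way round
- battery2: grey battery block 26 (x) x 42 (y) x 20 mm high, lying flat, origin at the centre of its underside, two small brass dots on top; 1 or 2 are present, either fits either pocket, either way round
- vase: bystander: empty white ceramic vase, 171 mm high, 104 mm wide, origin under its centre
- sunglasses: bystander: folded metal-framed sunglasses, 120 mm (y) x 25 x 48 mm high, origin at the underside of the lenses' middle

How it is judged:
On the way, in this order (a step that is already met when the one before it is completed fails the run):
1. the battery hatch is slid open (at least 50 mm) (value of joint hatch above 0.05 m), for 0.1 s.
2. every battery block present is pressed flush in a pocket ((horizontal distance between battery1 and pocket_a below 0.0045 m or horizontal distance between battery1 and pocket_b below 0.0045 m) and z of each of battery1, battery2 in the frame of lock_unit below 0.0098 m and angle between the z axis of each of battery1, battery2 and the z axis of lock_unit, either way round below 0.08 rad and (horizontal distance between battery2 and pocket_a below 0.0045 m or horizontal distance between battery2 and pocket_b below 0.0045 m)), for 0.2 s.
3. the hatch is shut over the batteries (all of step 2 and value of joint hatch below 0.004 m), for 0.2 s.
At the end, for the whole second after the job is handed in: All batteries present in pockets (centre 4.5 mm, at most 1.8 mm proud, flat 0.08 rad); hatch shut within 4 mm; all spacers present flat on the spindle (3.5 mm off axis), the lowest within 3 mm of the housing; the cup upright on the spindle, within 3.5 mm of resting on the top spacer; at rest (all of step 3 and horizontal distance between each of spacer1, spacer2, spacer3, spacer4, cup and spindle_foot below 0.0035 m and angle between the z axis of each of spacer1, spacer2, spacer3, spacer4 and the z axis of lock_unit, either way round below 0.08 rad and z of each of spacer1, spacer2, spacer3, spacer4 in the frame of spindle_foot below 0.045 m and z of any of spacer1, spacer2, spacer3, spacer4 in the frame of spindle_foot below 0.009 m and angle between cup's own z axis and vertical below 0.08 rad and (distance between cup and spacer1 below 0.0095 m or distance between cup and spacer2 below 0.0095 m or distance between cup and spacer3 below 0.0095 m or distance between cup and spacer4 below 0.0095 m) and linear speed of cup below 0.02 m/s); the robot touches nothing.
It fails at once if the vase is tipped or shoved more than 5 cm (angle between vase's own z axis and vertical above 0.4 rad or distance of vase from where it was at the start of the episode above 0.05 m).
It fails at once if the sunglasses are shoved more than 5 cm (distance of sunglasses from where it was at the start of the episode above 0.05 m).
Of spacer1, spacer2, spacer3, spacer4 only 2 to 4 are there at a start; the rules pass over those that are not, and their reading is None.
Of battery1, battery2 only 1 to 2 are there at a start; the rules pass over those that are not, and their reading is None.
At some moment in a run one of spacer1, spacer2, spacer3, spacer4, cup, battery1, battery2 may be knocked a few centimetres aside while the robot is not near it.
It also fails if it takes over 210 s, if anything falls off the work surface, if the arm or the gripper's body presses on something with over 40 N, if the wrist force passes 120 N, or if a joint passes its speed limit or range.

## Working session

There is one attempt and no reset: what is moved stays moved. The work goes in short steps, Python scripts to look and compute and a shell command to move; the robot and the scene stay as the last step left them, time stands still between calls to the robot, and variables do not carry over. Pictures are saved under pics/ and viewed, at most 14 in all, crops included, and the job is handed in when it is done.

```bash
mkdir -p pics; ls
cat > h.py <<'E'
import numpy as np, cv2, json
from scipy.spatial.transform import Rotation as R
from bench import env
def shot(name, fn=None):
    m=env.camera_model(name); im,d=env.get_image(name)
    if fn: cv2.imwrite('pics/'+fn, im[:,:,::-1])
    return im,d,m
def ray(m,row,col):
    K=np.array([[m['fx'],0,m['cx']],[0,m['fy'],m['cy']],[0,0,1.]])
    p=cv2.undistortPoints(np.array([[[col,row]]],float),K,np.array([m['k1'],0,0,0.])).ravel()
    Rm=cv2.Rodrigues(np.array(m['rvec'],float))[0]
    t=np.array(m['tvec'],float).ravel()
    return -Rm.T@t, Rm.T@np.array([p[0],p[1],1.])
def onz(m,row,col,z):
    o,v=ray(m,row,col); return o+v*(z-o[2])/v[2]
def dep(m,d,row,col):
    o,v=ray(m,row,col); r,c=int(round(row)),int(round(col)); w=d[max(r-1,0):r+2,max(c-1,0):c+2]; w=w[w>0]
    return o+v*np.median(w) if w.size else None
def tri(obs):
    A=np.zeros((3,3));b=np.zeros(3)
    for o,v in obs:
        v=v/np.linalg.norm(v);P=np.eye(3)-np.outer(v,v);A+=P;b+=P@o
    return np.linalg.solve(A,b)
def cloud(m,d):
    h,w=d.shape; K=np.array([[m['fx'],0,m['cx']],[0,m['fy'],m['cy']],[0,0,1.]])
    c,r=np.meshgrid(np.arange(w),np.arange(h))
    p=cv2.undistortPoints(np.stack([c,r],-1).reshape(-1,1,2).astype(float),K,np.array([m['k1'],0,0,0.])).reshape(h,w,2)
    X=np.dstack([p,np.ones((h,w))])*d[:,:,None]
    Rm=cv2.Rodrigues(np.array(m['rvec'],float))[0]
    return (X-np.array(m['tvec']).ravel())@Rm
def st():
    s=env.observe(); r=R.from_quat(np.array(s['tcp_rot'])[[1,2,3,0]]).as_matrix()
    print('t',round(s['time'],2),'tcp',np.round(np.array(s['position'])*1000,1),'x',np.round(r[:,0],3),'y',np.round(r[:,1],3),'z',np.round(r[:,2],3),'F',np.round(s['force'],1),'gap',round(s['finger_gap']*1000,1),'gf',round(s['gripper_force'],1),'q6',round(s['qpos'][5],2))
    return s,r
def to(p):
    "shift in tool mm to world point p (m)"
    s,r=st(); v=r.T@(np.array(p)-np.array(s['position']))*1000; print('move tool',np.round(v,1)); return v
E
python3 - <<'E'
from h import *
st()
for n in('scene','top','wrist'):
    im,d,m=shot(n,n+'0.png'); print(n,-cv2.Rodrigues(np.array(m['rvec']))[0].T@np.array(m['tvec']).ravel(),m['fx'],m['k1'])
    if n=='wrist':continue
    for l in('hatch_grip','spindle_top','pocket_a','spacer1','cup','battery1','vase','sunglasses','lock_unit','spindle_foot'):
        for q in env.pinpoint(n,l):
            p=dep(m,d,*q['point']); print(l,round(q['score'],2),np.round(q['point']),None if p is None else np.round(p*1000))
E
```

```text
pics
t 0.0 tcp [ 138.6 -609.   230.6] x [ 0.975  0.222 -0.   ] y [ 0.222 -0.975 -0.001] z [-0.     0.001 -1.   ] F [-0.7  0.7 -0.1] gap 85.5 gf 0.0 q6 -0.0
scene [ 0.89581906 -0.32039346  0.77347389] 390.4330720108926 0.03734297414506271
hatch_grip 0.57 [209. 277.] [584.  11.  46.]
spindle_top 0.69 [225. 235.] [561. -90.  85.]
pocket_a 0.94 [224. 272.] [595. -18.  34.]
pocket_a 0.89 [216. 263.] [568. -16.  34.]
spacer1 0.53 [118. 324.] [472. 331.   8.]
spacer1 0.49 [256. 159.] [ 453. -225.    0.]
spacer1 0.42 [148. 356.] [598. 299.  11.]
cup 0.65 [148. 295.] [476. 203.   0.]
battery1 0.85 [293. 129.] [ 481. -317.   19.]
vase 0.73 [222. 370.] [765.  92.  89.]
sunglasses 0.86 [331. 270.] [ 747. -191.   36.]
lock_unit 0.58 [228. 259.] [579. -40.  23.]
spindle_foot 0.59 [237. 234.] [ 565. -101.   52.]
spindle_foot 0.57 [225. 264.] [585. -31.  34.]
top [0.44872584 0.0038224  0.98902012] 438.7699425628854 -0.0003944687620395955
hatch_grip 0.64 [233. 275.] [579.  13.  47.]
spindle_top 0.84 [244. 325.] [557. -95.  41.]
pocket_a 0.88 [229. 293.] [589. -26.  35.]
pocket_a 0.63 [244. 292.] [555. -22.  36.]
pocket_a 0.23 [238. 291.] [569. -22.  33.]
spacer1 0.69 [226. 144.] [599. 315.   1.]
spacer1 0.69 [291. 384.] [ 457. -227.    1.]
spacer1 0.57 [280. 126.] [476. 345.   1.]
spacer1 0.17 [244. 286.] [557. -11.  34.]
cup 0.6 [288. 187.] [460. 199.  46.]
battery1 0.55 [234. 189.] [578. 207.  19.]
battery1 0.51 [284. 423.] [ 474. -307.   20.]
vase 0.93 [160. 224.] [719. 120. 117.]
sunglasses 0.66 [164. 360.] [ 748. -182.    0.]
lock_unit 0.86 [236. 290.] [575. -19.  34.]
spindle_foot 0.8 [241. 325.] [559. -91.  72.]
wrist [ 0.2065714  -0.59378195  0.37508863] 298.29633479249566 -0.013325144096404885
```

View pics/top0.png

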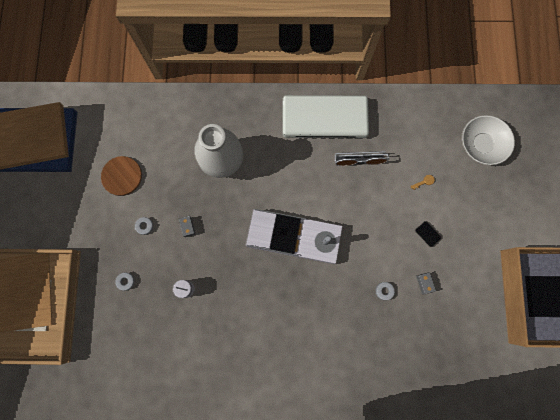

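View pics/scene0.png

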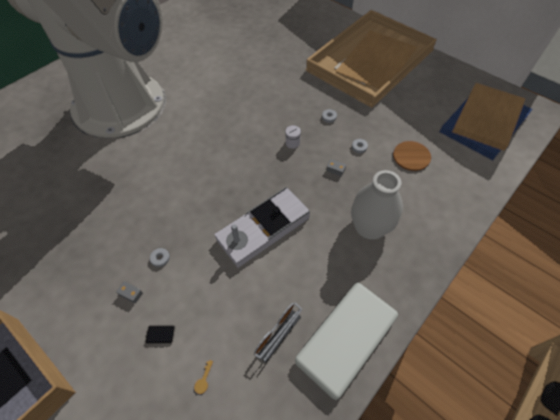

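Top view: the lock is at (293,236), spindle (325,241) and shut hatch (285,233). Spacers are at (144,226), (124,281) and (385,291), the cup at (181,289), and batteries at (188,227) and (428,283). The vase (218,150) and sunglasses (365,158) are clear of the work. The scene view shows the same set.

```bash
python3 -m handwheel '[{"dx":36,"dy":-35},{"dx":36,"dy":-35},{"dx":36,"dy":-35},{"dx":36,"dy":-35},{"dx":36,"dy":-35}]' >/dev/null
python3 -m handwheel '[{"dx":36,"dy":-35},{"dx":36,"dy":-35},{"dx":36,"dy":-35},{"dx":36,"dy":-35},{"dx":36,"dy":-35}]' >/dev/null
python3 -m handwheel '[{"dx":36,"dy":-35},{"dx":36,"dy":-35},{"dx":36,"dy":-35},{"dx":36,"dy":-35}]'
python3 -m handwheel '[{"rz":7.6},{"rz":7.6},{"rz":7.6},{"rz":0}]'
python3 - <<'E'
from h import *
st()
im,d,m=shot('wrist','w1.png')
Rm=cv2.Rodrigues(np.array(m['rvec']))[0]; print('cam',-Rm.T@np.array(m['tvec']).ravel(),'axis',Rm[2])
for l in('hatch_grip','spindle_top','pocket_a','lock_unit','spindle_foot'):
    for q in env.pinpoint('wrist',l):
        p=dep(m,d,*q['point']); print(l,round(q['score'],2),np.round(q['point']),None if p is None else np.round(p*1000))
E
```

```text
t 1.15 tcp [ 138.7 -609.4  231.3] x [0.975 0.222 0.   ] y [ 0.222 -0.975 -0.   ] z [ 0.  0. -1.] F [0.  0.3 0.2] gap 85.6 gf 0.0 q6 -0.0
cam [ 0.20657154 -0.59378195  0.3750871 ] axis [-0.26655424 -0.0617175  -0.96184187]invalid input
invalid input
invalid input
invalid input
```

View pics/w1.png

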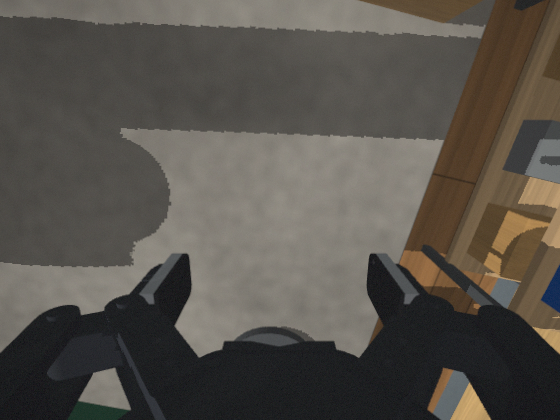

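The wrist picture shows only bare table with the fingers at the bottom, because the moves were refused. I'll find out which row form is accepted.

```bash
python3 -m handwheel '[{"dx":36,"dy":-35,"dz":0,"rx":0,"ry":0,"rz":0,"jaw":85}]'; python3 -m handwheel '[{"dx":36,"dy":-35,"jaw":85}]'; python3 -m handwheel '[{"dx":36.0,"dy":-35.0,"dz":0.0,"rx":0.0,"ry":0.0,"rz":0.0}]'
```

```text
time: 1.55
position: [0.1645, -0.5707, 0.2313]
tcp_rot: [0.002, 0.994, 0.11, -0.0]
force: [1.8, -0.9, 0.4]
finger_gap: 0.0847
gripper_force: 0.0invalid input
invalid input
```

```bash
python3 -m handwheel '[{"dx":36,"dy":-35,"dz":0,"rx":0,"ry":0,"rz":0,"jaw":85},{"dx":36,"dy":-35,"dz":0,"rx":0,"ry":0,"rz":0,"jaw":85},{"dx":36,"dy":-35,"dz":0,"rx":0,"ry":0,"rz":0,"jaw":85},{"dx":36,"dy":-35,"dz":0,"rx":0,"ry":0,"rz":0,"jaw":85},{"dx":36,"dy":-35,"dz":0,"rx":0,"ry":0,"rz":0,"jaw":85}]' >/dev/null
python3 -m handwheel '[{"dx":36,"dy":-35,"dz":0,"rx":0,"ry":0,"rz":0,"jaw":85},{"dx":36,"dy":-35,"dz":0,"rx":0,"ry":0,"rz":0,"jaw":85},{"dx":36,"dy":-35,"dz":0,"rx":0,"ry":0,"rz":0,"jaw":85},{"dx":36,"dy":-35,"dz":0,"rx":0,"ry":0,"rz":0,"jaw":85},{"dx":36,"dy":-35,"dz":0,"rx":0,"ry":0,"rz":0,"jaw":85}]' >/dev/null
python3 -m handwheel '[{"dx":36,"dy":-35,"dz":0,"rx":0,"ry":0,"rz":0,"jaw":85},{"dx":36,"dy":-35,"dz":0,"rx":0,"ry":0,"rz":0,"jaw":85},{"dx":36,"dy":-35,"dz":0,"rx":0,"ry":0,"rz":0,"jaw":85}]' 
python3 -m handwheel '[{"dx":0,"dy":0,"dz":0,"rx":0,"ry":0,"rz":7.6,"jaw":85},{"dx":0,"dy":0,"dz":0,"rx":0,"ry":0,"rz":7.6,"jaw":85},{"dx":0,"dy":0,"dz":0,"rx":0,"ry":0,"rz":7.6,"jaw":85},{"dx":0,"dy":0,"dz":0,"rx":0,"ry":0,"rz":0,"jaw":85}]'
cat > look.py <<'E'
from h import *; import sys
st(); im,d,m=shot('wrist',sys.argv[1])
for l in sys.argv[2:]:
    for q in env.pinpoint('wrist',l):
        p=dep(m,d,*q['point']); print(l,round(q['score'],2),np.round(q['point']),None if p is None else np.round(p*1000,1))
E
python3 look.py w2.png hatch_grip spindle_top pocket_a spindle_foot
```

```text
time: 2.85
position: [0.5207, -0.0202, 0.2316]
tcp_rot: [0.0, 0.994, 0.112, 0.0]
force: [1.0, -1.4, 0.7]
finger_gap: 0.0852
gripper_force: 0.0
time: 3.25
position: [0.5199, -0.022, 0.2313]
tcp_rot: [-0.0, 0.996, -0.088, 0.0]
force: [-0.1, 0.4, 0.2]
finger_gap: 0.085
gripper_force: 0.0
t 3.25 tcp [519.9 -22.  231.3] x [ 0.985 -0.175  0.   ] y [-0.175 -0.985 -0.   ] z [ 0.  0. -1.] F [-0.1  0.4  0.2] gap 85.0 gf 0.0 q6 1.7
hatch_grip 0.84 [132. 240.] [583.7   8.6  48.5]
spindle_top 0.94 [134. 348.] [564.7 -95.9  89.9]
pocket_a 0.65 [151. 267.] [557.9 -15.7  34.6]
pocket_a 0.56 [118. 264.] [593.4 -18.3  35.1]
spindle_foot 0.61 [137. 336.] [562.1 -88.3  65.4]
```

View pics/w2.png

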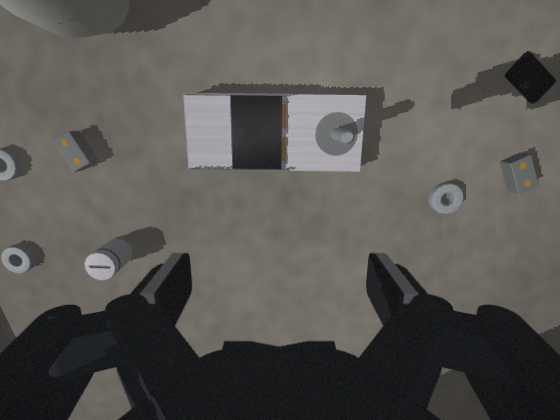

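The wrist view shows the whole lock: housing at columns 185–366, rows 95–170, and hatch at 232–284. A strip of brass shows right of the hatch, and the spindle tip is at (344,134). Batteries are at (75,150) and (519,172), rings at (446,198), (15,260) and (3,165), and the cup at (100,265). Next I'll fit the lock from depth.

```bash
cat > fit.py <<'E'
from h import *
def rect(pts):
    (c,s,a)=cv2.minAreaRect((pts[:,:2]*1000).astype(np.float32)); return np.round(c,1),np.round(s,1),round(a,2)
def unit(d,m,near=(0.575,-0.02)):
    P=cloud(m,d); ok=(d>0)&(np.hypot(P[...,0]-near[0],P[...,1]-near[1])<0.14)
    Z=P[...,2]; A=P[ok&(Z>.020)&(Z<.038)]
    print('housing med z',np.median(A[:,2]),rect(A),len(A))
    S=P[ok&(Z>.044)&(Z<.052)]; 
    lo=np.array([.565,-.06]); S=S[S[:,1]>-.06]; print('stud',len(S),rect(S) if len(S)>3 else '', np.median(S[:,2]) if len(S) else '')
    T=P[ok&(Z>.080)&(Z<.095)]; print('spindle top',len(T),np.round(T.mean(0)*1000,1) if len(T) else '',Z[ok].max())
E
python3 - <<'E'
from fit import *
im,d,m=shot('wrist'); unit(d,m)
P=cloud(m,d); print('disc z',np.round(P[128:140,320:328,2].mean(),4),'plate z',np.round(P[150:160,170+30:225,2].mean(),4),np.round(P[140:160,240:275,2].mean(),4), 'table',P[230:250,260:300,2].mean())
im,d,m=shot('top'); unit(d,m)
E
```

```text
housing med z 0.02980851730589996 (array([575.7, -26.5]), array([200.9,  84.6]), 79.43) 12908
stud 183 (array([582.5,  10.6]), array([13.6, 13.6]), 80.19) 0.04860265027998104
spindle top 182 [563.  -94.4  87.7] 0.33683008007485005
disc z 0.0372 plate z 0.0333 0.0363 table 0.0021376188217290155
housing med z nan (array([0., 0.]), array([0., 0.]), 0.0) 0
stud 0  
spindle top 0  0.6665110503720372
  return _methods._mean(a, axis=axis, dtype=dtype,
  ret = ret.dtype.type(ret / rcount)
```

```bash
python3 -m handwheel '[{"dx":28,"dy":-21.5,"dz":20,"rx":0,"ry":0,"rz":0.5,"jaw":45},{"dx":28,"dy":-21.5,"dz":40,"rx":0,"ry":0,"rz":0,"jaw":45},{"dx":0,"dy":0,"dz":40,"rx":0,"ry":0,"rz":0,"jaw":45},{"dx":0,"dy":0,"dz":40,"rx":0,"ry":0,"rz":0,"jaw":45},{"dx":0,"dy":0,"dz":0,"rx":0,"ry":0,"rz":0,"jaw":45}]' 
python3 -c "
from h import *
to([.5825,.0106,.038])"
```

```text
time: 4.1
position: [0.5767, 0.0091, 0.0889]
tcp_rot: [0.0, 0.996, -0.091, -0.005]
force: [-0.7, -0.0, 0.3]
finger_gap: 0.0451
gripper_force: 0.0
t 4.1 tcp [576.7   9.1  88.9] x [ 0.983 -0.181 -0.009] y [-0.181 -0.983  0.002] z [-0.009 -0.    -1.   ] F [-0.7 -0.   0.3] gap 45.1 gf 0.0 q6 1.77
move tool [ 5.9 -2.6 50.9]
```

```bash
python3 -m handwheel '[{"dx":3,"dy":0,"dz":20,"rx":0,"ry":0,"rz":0,"jaw":45},{"dx":0,"dy":0,"dz":20,"rx":0,"ry":0,"rz":0,"jaw":45},{"dx":0,"dy":0,"dz":10,"rx":0,"ry":0,"rz":0,"jaw":45},{"dx":0,"dy":0,"dz":0,"rx":0,"ry":0,"rz":0,"jaw":45},{"dx":0,"dy":0,"dz":0,"rx":0,"ry":0,"rz":0,"jaw":45}]' >/dev/null
python3 -c "
from h import *
to([.5825,.0106,.038])"
```

```text
t 4.6 tcp [584.2   8.5  45.1] x [ 0.983 -0.182  0.001] y [-0.182 -0.983 -0.   ] z [ 0.001  0.    -1.   ] F [-0.5  0.8 -0.4] gap 45.4 gf 0.0 q6 1.77
move tool [-2.1 -1.7  7.1]
```

```bash
python3 -m handwheel '[{"dx":-2,"dy":-1.5,"dz":7,"rx":0,"ry":0,"rz":0,"jaw":45},{"dx":0,"dy":0,"dz":0,"rx":0,"ry":0,"rz":0,"jaw":8},{"dx":0,"dy":0,"dz":0,"rx":0,"ry":0,"rz":0,"jaw":8},{"dx":0,"dy":0,"dz":0,"rx":0,"ry":0,"rz":0,"jaw":8},{"dx":0,"dy":0,"dz":0,"rx":0,"ry":0,"rz":0,"jaw":8}]' 30
python3 -m handwheel '[{"dx":0,"dy":0,"dz":0,"rx":0,"ry":0,"rz":0,"jaw":8},{"dx":0,"dy":0,"dz":0,"rx":0,"ry":0,"rz":0,"jaw":8},{"dx":0,"dy":0,"dz":0,"rx":0,"ry":0,"rz":0,"jaw":8}]' >/dev/null
python3 -c "
from h import *
st()"
```

```text
time: 5.1
position: [0.5819, 0.0105, 0.0372]
tcp_rot: [-0.0, 0.996, -0.091, 0.0]
force: [-0.5, 1.4, 4.4]
finger_gap: 0.0129
gripper_force: 31.2
t 5.4 tcp [581.9  10.5  37.1] x [ 0.983 -0.182  0.   ] y [-0.182 -0.983 -0.   ] z [ 0.  0. -1.] F [-2.7  1.6  5.6] gap 12.8 gf 31.4 q6 1.77
```

```bash
python3 -m handwheel '[{"dx":0,"dy":-10,"dz":-0.5,"rx":0,"ry":0,"rz":0,"jaw":8},{"dx":0,"dy":-15,"dz":0,"rx":0,"ry":0,"rz":0,"jaw":8},{"dx":0,"dy":-15,"dz":0,"rx":0,"ry":0,"rz":0,"jaw":8},{"dx":0,"dy":-8,"dz":0,"rx":0,"ry":0,"rz":0,"jaw":8},{"dx":0,"dy":0,"dz":0,"rx":0,"ry":0,"rz":0,"jaw":8}]'; 
python3 -m handwheel '[{"dx":0,"dy":-3,"dz":0,"rx":0,"ry":0,"rz":0,"jaw":8},{"dx":0,"dy":0,"dz":0,"rx":0,"ry":0,"rz":0,"jaw":8}]';
python3 -m handwheel '[{"dx":0,"dy":-2,"dz":0,"rx":0,"ry":0,"rz":0,"jaw":8},{"dx":0,"dy":0,"dz":0,"rx":0,"ry":0,"rz":0,"jaw":8}]';
python3 -m handwheel '[{"dx":0,"dy":-1,"dz":0,"rx":0,"ry":0,"rz":0,"jaw":8},{"dx":0,"dy":0,"dz":0,"rx":0,"ry":0,"rz":0,"jaw":8}]'
```

```text
time: 5.9
position: [0.5904, 0.0564, 0.0372]
tcp_rot: [0.002, 0.996, -0.089, -0.0]
force: [-0.6, -17.8, 2.1]
finger_gap: 0.0127
gripper_force: 31.4
time: 6.1
position: [0.5904, 0.0567, 0.0371]
tcp_rot: [0.004, 0.996, -0.09, -0.001]
force: [-0.3, -31.5, 3.6]
finger_gap: 0.0126
gripper_force: 31.6
time: 6.3
position: [0.5903, 0.0569, 0.037]
tcp_rot: [0.005, 0.996, -0.089, -0.001]
force: [-1.9, -42.1, 4.7]
finger_gap: 0.0128
gripper_force: 31.8
time: 6.5
position: [0.5904, 0.057, 0.037]
tcp_rot: [0.005, 0.996, -0.089, -0.001]
force: [-2.1, -46.7, 6.0]
finger_gap: 0.0129
gripper_force: 31.9
```

```bash
python3 -m handwheel '[{"dx":0,"dy":6,"dz":0,"rx":0,"ry":0,"rz":0,"jaw":8},{"dx":0,"dy":0,"dz":0,"rx":0,"ry":0,"rz":0,"jaw":30},{"dx":0,"dy":0,"dz":0,"rx":0,"ry":0,"rz":0,"jaw":30},{"dx":0,"dy":0,"dz":-30,"rx":0,"ry":0,"rz":0,"jaw":60},{"dx":-20,"dy":0,"dz":-50,"rx":0,"ry":0,"rz":0,"jaw":85}]' >/dev/null
python3 -m handwheel '[{"dx":-28,"dy":38,"dz":-50,"rx":0,"ry":0,"rz":0,"jaw":85},{"dx":-28,"dy":38,"dz":-50,"rx":0,"ry":0,"rz":0,"jaw":85},{"dx":0,"dy":0,"dz":0,"rx":0,"ry":0,"rz":0,"jaw":85},{"dx":0,"dy":0,"dz":0,"rx":0,"ry":0,"rz":0,"jaw":85}]' >/dev/null
python3 look.py w3.png pocket_a battery1 spacer1 cup
python3 - <<'E'
from fit import *
im,d,m=shot('wrist'); unit(d,m)
P=cloud(m,d); Z=P[...,2]; ok=(d>0)&(np.hypot(P[...,0]-.577,P[...,1]+.017)<.06)
for n,(lo,hi) in {'floor':(-.01,.022)}.items():
    k=(ok&(Z>lo)&(Z<hi)).astype(np.uint8); c,l,s,_=cv2.connectedComponentsWithStats(k)
    for i in range(1,c):
        if s[i,4]>60: A=P[l==i]; print(n,s[i],rect(A),np.median(A[:,2]))
E
```

```text
t 7.4 tcp [522.9  14.8 187.5] x [ 0.983 -0.182  0.003] y [-0.182 -0.983 -0.001] z [ 0.003  0.001 -1.   ] F [ 1.2 -0.4 -1. ] gap 84.9 gf 0.0 q6 1.78
pocket_a 0.84 [150. 302.] [558.2 -16.1  14.3]
pocket_a 0.68 [112. 299.] [596.6 -19.7  14.1]
spacer1 0.86 [273.  16.] [472.2 356.4   1.5]
spacer1 0.83 [166.   1.] [600.6 317.9   1.1]
spacer1 0.68 [203. 500.] [ 456.  -232.1    1.6]
cup 0.98 [264. 132.] [467.6 195.   25.1]
cup 0.24 [132. 221.] [591.   56.5  48.3]
housing med z 0.029956789413514893 (array([575.4, -27.2]), array([201.9,  84.5]), 79.3) 14826
stud 254 (array([591. ,  55.7]), array([14.3, 13.5]), 79.56) 0.0485723314705225
spindle top 284 [563.3 -94.   87.2] 0.29038683699392276
floor [263  69  75  16 762] (array([628.8, -27.3]), array([75.8, 13.9]), 78.84) 0.0012511076696467799
floor [ 279   94   48   32 1498] (array([596. , -22.7]), array([46.1, 29.8]), 79.65) 0.014167169410514376
floor [ 279  135   46   30 1343] (array([557.6, -15.5]), array([45.8, 29.3]), 79.64) 0.014180394878551598
floor [266 174  65  11 478] (array([524.4,  -7.7]), array([71.1, 12. ]), 79.84) 0.0012085014454243865
```

View pics/w3.png

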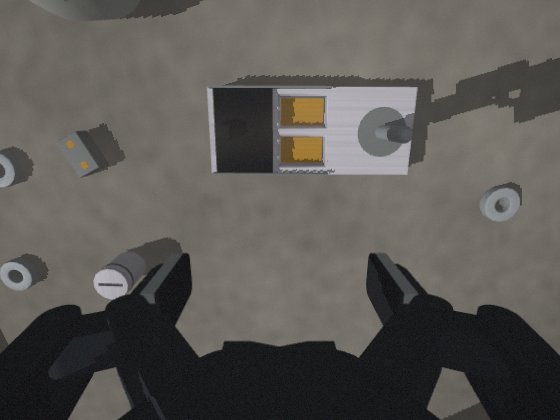

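Both pockets are open and empty, with brass at (303,110) and (303,150). The stud is parked at about (238,128), and the battery at (82,152) lies at an angle. The depth fits agree with the given sizes, so I'll go to the +y battery.

```bash
python3 -m handwheel '[{"dx":-13,"dy":-46,"dz":0,"rx":0,"ry":0,"rz":0,"jaw":85},{"dx":-13,"dy":-46,"dz":0,"rx":0,"ry":0,"rz":0,"jaw":85},{"dx":-13,"dy":-46,"dz":0,"rx":0,"ry":0,"rz":0,"jaw":85},{"dx":-13,"dy":-45,"dz":0,"rx":0,"ry":0,"rz":0,"jaw":85},{"dx":0,"dy":0,"dz":0,"rx":0,"ry":0,"rz":0,"jaw":85}]' >/dev/null
python3 -m handwheel '[{"dx":0,"dy":0,"dz":0,"rx":0,"ry":0,"rz":0,"jaw":85}]' >/dev/null
cat > obj.py <<'E'
from fit import *
import sys
def obj(near,lo,hi,rad=.05,name='wrist',fn=None):
    s,r=st(); im,d,m=shot(name,fn); P=cloud(m,d); Z=P[...,2]
    k=((d>0)&(np.hypot(P[...,0]-near[0],P[...,1]-near[1])<rad)&(Z>lo)&(Z<hi)).astype(np.uint8)
    c,l,S,_=cv2.connectedComponentsWithStats(k)
    for i in range(1,c):
        if S[i,4]<60: continue
        A=P[l==i]; q=rect(A); cc,rr=cv2.minEnclosingCircle((A[:,:2]*1000).astype(np.float32))
        print(S[i],q,'z',np.round(np.median(A[:,2])*1000,1),'circ',np.round(cc,1),round(rr,1))
        p=np.r_[q[0]/1000,s['position'][2]]; print(' tool shift',np.round(r.T@(p-s['position'])*1000,1))
        for ang in (q[2],q[2]+90):
            y=np.array([np.cos(np.radians(ang)),np.sin(np.radians(ang)),0]); v=r.T@y; a=np.degrees(np.arctan2(-v[0],v[1])); a=(a+90)%180-90; print(' rz to align tool y with',round(ang%180,1),':',round(a,1))
if __name__=='__main__':
    a=list(map(float,sys.argv[1:5])); obj(a[:2],a[2],a[3])
E
python3 obj.py .578 .207 .015 .028
python3 - <<'E'
from h import *
im,d,m=shot('wrist')
for l in ['battery1','cup','spacer1']:
    for q in env.pinpoint('wrist',l): print(l,q['score'],q['point'],dep(m,d,*q['point']))
E
```

```text
t 8.3 tcp [503.8 204.6 185.5] x [ 0.984 -0.179 -0.001] y [-0.179 -0.984  0.001] z [-0.001 -0.001 -1.   ] F [-0.6 -0.5 -0.2] gap 85.0 gf 0.0 q6 2.13
[ 231   73   42   52 1207] (array([596.7, 214.4]), array([42.1, 26. ]), 16.79) z 21.2 circ [596.7 214.4] 23.8
 tool shift [ 89.6 -26.3  -0.1]
 rz to align tool y with 16.8 : 62.9
 rz to align tool y with 106.8 : -27.1
battery1 0.88 [102.3, 249.3] [0.59429807 0.21601391 0.02085222]
battery1 0.45 [77.1, 487.0] [ 0.57614508 -0.00873136  0.02989718]
cup 0.6 [221.5, 278.1] [0.47651289 0.20891227 0.04656228]
spacer1 0.95 [115.3, 160.0] [0.60005761 0.31288351 0.0016339 ]
spacer1 0.56 [233.8, 158.3] [0.4713714  0.35351924 0.00085445]
```

```bash
python3 -m handwheel '[{"dx":45,"dy":-13,"dz":10,"rx":0,"ry":0,"rz":0,"jaw":85},{"dx":44.6,"dy":-13.3,"dz":10,"rx":0,"ry":0,"rz":0,"jaw":70},{"dx":0,"dy":0,"dz":25,"rx":0,"ry":0,"rz":-7,"jaw":60},{"dx":0,"dy":0,"dz":25,"rx":0,"ry":0,"rz":-7,"jaw":55},{"dx":0,"dy":0,"dz":25,"rx":0,"ry":0,"rz":-7,"jaw":55}]' >/dev/null
python3 -m handwheel '[{"dx":0,"dy":0,"dz":20,"rx":0,"ry":0,"rz":-6,"jaw":55},{"dx":0,"dy":0,"dz":10,"rx":0,"ry":0,"rz":0,"jaw":55},{"dx":0,"dy":0,"dz":0,"rx":0,"ry":0,"rz":0,"jaw":55},{"dx":0,"dy":0,"dz":0,"rx":0,"ry":0,"rz":0,"jaw":55}]' >/dev/null
python3 -c "
from h import *
to([.5967,.2144,.014])"
```

```text
t 9.45 tcp [597.8 212.8  62.2] x [0.96  0.281 0.001] y [ 0.281 -0.96  -0.   ] z [ 0.001  0.    -1.   ] F [ 0.4 -0.1  1. ] gap 54.6 gf 0.0 q6 1.63
move tool [-0.7 -1.9 48.2]
```

```bash
python3 -m handwheel '[{"dx":-0.7,"dy":-1.8,"dz":20,"rx":0,"ry":0,"rz":-0.5,"jaw":55},{"dx":0,"dy":0,"dz":20,"rx":0,"ry":0,"rz":0,"jaw":55},{"dx":0,"dy":0,"dz":7,"rx":0,"ry":0,"rz":0,"jaw":55},{"dx":0,"dy":0,"dz":0,"rx":0,"ry":0,"rz":0,"jaw":55},{"dx":0,"dy":0,"dz":0,"rx":0,"ry":0,"rz":0,"jaw":55}]' 
python3 -m handwheel '[{"dx":0,"dy":0,"dz":0,"rx":0,"ry":0,"rz":0,"jaw":15},{"dx":0,"dy":0,"dz":0,"rx":0,"ry":0,"rz":0,"jaw":15},{"dx":0,"dy":0,"dz":0,"rx":0,"ry":0,"rz":0,"jaw":15},{"dx":0,"dy":0,"dz":0,"rx":0,"ry":0,"rz":0,"jaw":15},{"dx":0,"dy":0,"dz":0,"rx":0,"ry":0,"rz":0,"jaw":15}]' 40
python3 -c "
from h import *
st()"
```

```text
time: 9.95
position: [0.5968, 0.2148, 0.0156]
tcp_rot: [-0.0, 0.989, 0.148, 0.001]
force: [0.9, 0.3, 0.4]
finger_gap: 0.0545
gripper_force: 0.0
time: 10.45
position: [0.5967, 0.2148, 0.0156]
tcp_rot: [-0.0, 0.989, 0.148, 0.001]
force: [-0.8, -0.5, 5.4]
finger_gap: 0.0242
gripper_force: 39.1
t 10.45 tcp [596.7 214.8  15.6] x [0.956 0.293 0.002] y [ 0.293 -0.956 -0.   ] z [ 0.001  0.001 -1.   ] F [-0.8 -0.5  5.4] gap 24.2 gf 39.1 q6 1.62
```

```bash
python3 -m handwheel '[{"dx":0,"dy":0,"dz":-20,"rx":0,"ry":0,"rz":0,"jaw":15},{"dx":0,"dy":0,"dz":-40,"rx":0,"ry":0,"rz":-7.8,"jaw":15},{"dx":0,"dy":0,"dz":-40,"rx":0,"ry":0,"rz":-7.8,"jaw":15},{"dx":0,"dy":0,"dz":0,"rx":0,"ry":0,"rz":-7.8,"jaw":15},{"dx":0,"dy":0,"dz":0,"rx":0,"ry":0,"rz":-7.8,"jaw":15}]' 
python3 -m handwheel '[{"dx":0,"dy":0,"dz":0,"rx":0,"ry":0,"rz":-7.8,"jaw":15},{"dx":0,"dy":0,"dz":0,"rx":0,"ry":0,"rz":-7.8,"jaw":15},{"dx":0,"dy":0,"dz":0,"rx":0,"ry":0,"rz":-7.8,"jaw":15},{"dx":0,"dy":0,"dz":0,"rx":0,"ry":0,"rz":-7.8,"jaw":15},{"dx":0,"dy":0,"dz":0,"rx":0,"ry":0,"rz":0,"jaw":15}]' >/dev/null
python3 -m handwheel '[{"dx":-40,"dy":1,"dz":0,"rx":0,"ry":0,"rz":0,"jaw":15},{"dx":-40,"dy":1,"dz":0,"rx":0,"ry":0,"rz":0,"jaw":15},{"dx":-40,"dy":1,"dz":0,"rx":0,"ry":0,"rz":0,"jaw":15},{"dx":-40,"dy":1,"dz":0,"rx":0,"ry":0,"rz":0,"jaw":15},{"dx":-40,"dy":1,"dz":0,"rx":0,"ry":0,"rz":0,"jaw":15}]' >/dev/null
python3 -m handwheel '[{"dx":-34,"dy":0,"dz":0,"rx":0,"ry":0,"rz":0,"jaw":15},{"dx":0,"dy":0,"dz":0,"rx":0,"ry":0,"rz":0,"jaw":15},{"dx":0,"dy":0,"dz":0,"rx":0,"ry":0,"rz":0,"jaw":15}]' >/dev/null
python3 -c "
from h import *
to([.5576,-.0155,.045]);im,d,m=shot('wrist','w4.png')"
```

```text
time: 10.95
position: [0.5971, 0.215, 0.1168]
tcp_rot: [0.0, 0.912, 0.411, 0.002]
force: [0.3, 0.7, -2.2]
finger_gap: 0.0239
gripper_force: 39.6
t 12.25 tcp [558.1 -17.  114.8] x [0.189 0.982 0.   ] y [ 0.982 -0.189  0.   ] z [ 0.001  0.    -1.   ] F [ 0.8  0.5 -0.5] gap 24.1 gf 39.6 q6 0.16
move tool [ 1.4 -0.8 69.8]
```

View pics/w4.png

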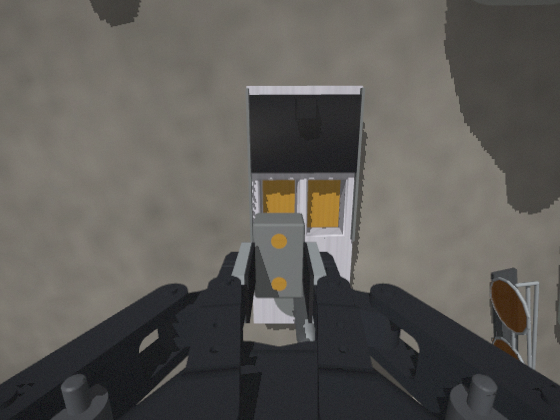

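The wrist view shows the battery held square at (279,255), with the pockets ahead at (280,200) and (324,200). I'll check its offset in the hand.

Run:
```python
from fit import *
im,d,m=shot('wrist'); P=cloud(m,d); Z=P[...,2]
k=np.zeros(Z.shape,bool); k[200:310,252:305]=1
A=P[k&(Z>.112)&(Z<.130)]; print('bat',rect(A),np.median(A[:,2]),np.round(A[:,:2].min(0),4),np.round(A[:,:2].max(0),4))
near=(.577,-.017); unit(d,m)
```

```text
bat (array([558.2, -16.1]), array([42.4, 26.1]), 79.35) 0.12033323664413773 [ 0.5421 -0.0388] [0.5745 0.0063]
housing med z 0.03424894200816177 (array([575.8, -26.9]), array([200.4,  84.6]), 79.4) 14255
stud 460 (array([591.1,  55.5]), array([13.6, 13.9]), 79.34) 0.048667455392468154
spindle top 251 [562.9 -90.6  85.6] 0.22020683418784828
```

```bash
python3 -m handwheel '[{"dx":0.4,"dy":-0.5,"dz":30,"rx":0,"ry":0,"rz":0,"jaw":15},{"dx":0,"dy":0,"dz":30,"rx":0,"ry":0,"rz":0,"jaw":15},{"dx":0,"dy":0,"dz":5,"rx":0,"ry":0,"rz":0,"jaw":15},{"dx":0,"dy":0,"dz":0,"rx":0,"ry":0,"rz":0,"jaw":15},{"dx":0,"dy":0,"dz":0,"rx":0,"ry":0,"rz":0,"jaw":15}]' >/dev/null
python3 -c "
from h import *
to([.5577,-.0165,.031])"
```

```text
t 12.85 tcp [558.5 -15.4  50.4] x [0.183 0.983 0.   ] y [ 0.983 -0.183  0.001] z [ 0.001 -0.    -1.   ] F [ 0.1  0.7 -0.2] gap 24.5 gf 39.6 q6 0.15
move tool [-1.2 -0.6 19.4]
```

```bash
python3 -m handwheel '[{"dx":-1.1,"dy":-0.6,"dz":2,"rx":0,"ry":0,"rz":0,"jaw":15},{"dx":0,"dy":0,"dz":5,"rx":0,"ry":0,"rz":0,"jaw":15},{"dx":0,"dy":0,"dz":5,"rx":0,"ry":0,"rz":0,"jaw":15},{"dx":0,"dy":0,"dz":0,"rx":0,"ry":0,"rz":0,"jaw":15}]'
python3 -m handwheel '[{"dx":0,"dy":0,"dz":4,"rx":0,"ry":0,"rz":0,"jaw":15},{"dx":0,"dy":0,"dz":2.5,"rx":0,"ry":0,"rz":0,"jaw":15},{"dx":0,"dy":0,"dz":0,"rx":0,"ry":0,"rz":0,"jaw":15},{"dx":0,"dy":0,"dz":0,"rx":0,"ry":0,"rz":0,"jaw":15}]'
```

```text
time: 13.25
position: [0.5566, -0.0168, 0.037]
tcp_rot: [-0.0, 0.769, 0.639, -0.0]
force: [0.0, 0.7, -1.1]
finger_gap: 0.0239
gripper_force: 39.6
time: 13.65
position: [0.5567, -0.0168, 0.0308]
tcp_rot: [-0.0, 0.769, 0.639, -0.0]
force: [0.0, 2.0, -1.3]
finger_gap: 0.0243
gripper_force: 39.5
```

```bash
python3 -m handwheel '[{"dx":0,"dy":0,"dz":0,"rx":0,"ry":0,"rz":0,"jaw":34},{"dx":0,"dy":0,"dz":0,"rx":0,"ry":0,"rz":0,"jaw":34},{"dx":0,"dy":0,"dz":-20,"rx":0,"ry":0,"rz":0,"jaw":34},{"dx":1,"dy":0.5,"dz":0,"rx":0,"ry":0,"rz":0,"jaw":0},{"dx":0,"dy":0,"dz":0,"rx":0,"ry":0,"rz":0,"jaw":0}]'
python3 -m handwheel '[{"dx":0,"dy":0,"dz":0,"rx":0,"ry":0,"rz":0,"jaw":0},{"dx":0,"dy":0,"dz":0,"rx":0,"ry":0,"rz":0,"jaw":0},{"dx":0,"dy":0,"dz":0,"rx":0,"ry":0,"rz":0,"jaw":0},{"dx":0,"dy":0,"dz":10,"rx":0,"ry":0,"rz":0,"jaw":0},{"dx":0,"dy":0,"dz":3,"rx":0,"ry":0,"rz":0,"jaw":0}]'
python3 -m handwheel '[{"dx":0,"dy":0,"dz":0,"rx":0,"ry":0,"rz":0,"jaw":0},{"dx":0,"dy":0,"dz":2,"rx":0,"ry":0,"rz":0,"jaw":0},{"dx":0,"dy":0,"dz":2,"rx":0,"ry":0,"rz":0,"jaw":0},{"dx":0,"dy":0,"dz":0,"rx":0,"ry":0,"rz":0,"jaw":0}]'
```

```text
time: 14.15
position: [0.558, -0.016, 0.0512]
tcp_rot: [0.0, 0.769, 0.639, 0.0]
force: [0.5, 0.6, -1.1]
finger_gap: 0.0056
gripper_force: 0.0
time: 14.65
position: [0.5568, -0.016, 0.0367]
tcp_rot: [-0.0, 0.769, 0.639, -0.0]
force: [-0.0, 0.6, -0.0]
finger_gap: 0.0001
gripper_force: 0.0
time: 15.05
position: [0.5574, -0.016, 0.0338]
tcp_rot: [-0.0, 0.769, 0.639, -0.0]
force: [-0.2, 0.1, -0.4]
finger_gap: 0.0001
gripper_force: 0.0
```

```bash
python3 -m handwheel '[{"dx":0,"dy":0,"dz":1.5,"rx":0,"ry":0,"rz":0,"jaw":0},{"dx":0,"dy":0,"dz":1.5,"rx":0,"ry":0,"rz":0,"jaw":0},{"dx":0,"dy":0,"dz":0,"rx":0,"ry":0,"rz":0,"jaw":0}]'
python3 -m handwheel '[{"dx":0,"dy":0,"dz":1.5,"rx":0,"ry":0,"rz":0,"jaw":0},{"dx":0,"dy":0,"dz":1,"rx":0,"ry":0,"rz":0,"jaw":0},{"dx":0,"dy":0,"dz":0,"rx":0,"ry":0,"rz":0,"jaw":0}]'
python3 -m handwheel '[{"dx":0,"dy":0,"dz":0.7,"rx":0,"ry":0,"rz":0,"jaw":0},{"dx":0,"dy":0,"dz":0.5,"rx":0,"ry":0,"rz":0,"jaw":0},{"dx":0,"dy":0,"dz":0,"rx":0,"ry":0,"rz":0,"jaw":0}]'
```

```text
time: 15.35
position: [0.5576, -0.016, 0.0309]
tcp_rot: [0.0, 0.769, 0.639, 0.0]
force: [0.8, 0.1, -0.6]
finger_gap: -0.0003
gripper_force: 0.0
time: 15.65
position: [0.5575, -0.016, 0.0283]
tcp_rot: [0.0, 0.769, 0.639, 0.0]
force: [0.9, -0.1, 0.9]
finger_gap: -0.0
gripper_force: 0.2
time: 15.95
position: [0.5576, -0.016, 0.028]
tcp_rot: [0.0, 0.769, 0.639, 0.0]
force: [-3.2, -0.0, 11.4]
finger_gap: 0.0
gripper_force: 5.7
```

```bash
python3 -m handwheel '[{"dx":0,"dy":0,"dz":-30,"rx":0,"ry":0,"rz":0,"jaw":0},{"dx":-30,"dy":0,"dz":-40,"rx":0,"ry":0,"rz":0,"jaw":0},{"dx":-40,"dy":0,"dz":-40,"rx":0,"ry":0,"rz":0,"jaw":40},{"dx":0,"dy":0,"dz":0,"rx":0,"ry":0,"rz":0,"jaw":85},{"dx":0,"dy":0,"dz":0,"rx":0,"ry":0,"rz":0,"jaw":85}]'
python3 - <<'E'
from fit import *
im,d,m=shot('wrist','w5.png'); P=cloud(m,d)
for n,c in (('a',(.5579,-.0156)),('b',(.5962,-.0228))):
    for dy in (-.016,0,.016):
        q=np.array(c)+dy*np.array([.184,.983]); k=np.hypot(P[...,0]-q[0],P[...,1]-q[1])<.004; print(n,dy,np.round(np.median(P[k][:,2]),4))
unit(d,m)
E
```

```text
time: 16.45
position: [0.5457, -0.0809, 0.1333]
tcp_rot: [0.001, 0.77, 0.638, 0.001]
force: [-0.4, 0.1, 0.2]
finger_gap: 0.0433
gripper_force: 0.0
a -0.016 0.0295
a 0 0.2771
a 0.016 0.0291
b -0.016 0.0142
b 0 0.0142
b 0.016 0.0143
housing med z 0.03016791831490084 (array([575.3, -29.9]), array([194.5,  84.8]), 79.4) 22811
stud 482 (array([590.9,  54.3]), array([13. , 14.2]), 79.14) 0.04857509284567877
spindle top 335 [562.5 -93.7  87.3] 0.238918892371235
```

View pics/w5.png

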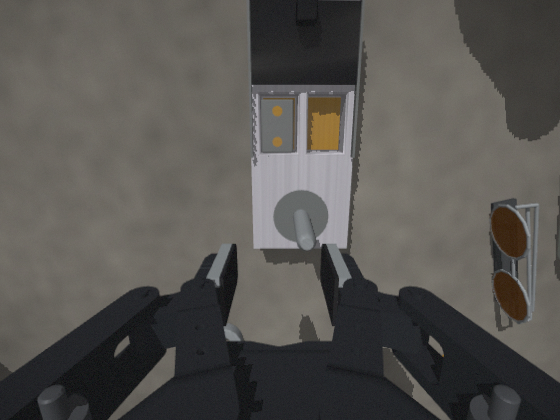

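The wrist view shows the battery flush in pocket_a at (278,125), pocket_b empty at (324,125), and the disc at the spindle foot as a flat boss. Next is battery 2.

```bash
python3 -m handwheel '[{"dx":-45,"dy":-4,"dz":-25,"rx":0,"ry":0,"rz":0,"jaw":85},{"dx":-45,"dy":-4,"dz":-25,"rx":0,"ry":0,"rz":0,"jaw":85},{"dx":-45,"dy":-4,"dz":0,"rx":0,"ry":0,"rz":0,"jaw":85},{"dx":-45,"dy":-4,"dz":0,"rx":0,"ry":0,"rz":0,"jaw":85},{"dx":-45,"dy":-4,"dz":0,"rx":0,"ry":0,"rz":0,"jaw":85}]' >/dev/null
python3 -m handwheel '[{"dx":-45,"dy":-4,"dz":0,"rx":0,"ry":0,"rz":0,"jaw":85},{"dx":-43,"dy":-4,"dz":0,"rx":0,"ry":0,"rz":0,"jaw":85},{"dx":0,"dy":0,"dz":0,"rx":0,"ry":0,"rz":0,"jaw":85},{"dx":0,"dy":0,"dz":0,"rx":0,"ry":0,"rz":0,"jaw":85}]' >/dev/null
python3 obj.py .475 -.31 .015 .028; python3 obj.py .457 -.23 .008 .02
```

```text
t 17.4 tcp [ 460.7 -379.4  179.1] x [0.185 0.983 0.002] y [ 0.983 -0.185 -0.003] z [-0.002  0.002 -1.   ] F [-0.4  0.4  0.2] gap 85.4 gf 0.0 q6 -0.51
[ 258  105   49   42 1157] (array([ 475.4, -316.5]), array([42. , 25.7]), 15.54) z 21.2 circ [ 475.5 -316.6] 23.8
 tool shift [64.6  2.9  0.1]
 rz to align tool y with 15.5 : -26.2
 rz to align tool y with 105.5 : 63.8
t 17.45 tcp [ 461.  -378.7  179.3] x [0.184 0.983 0.002] y [ 0.983 -0.184 -0.002] z [-0.002  0.002 -1.   ] F [ 0.2  0.3 -0.2] gap 84.8 gf 0.0 q6 -0.51
[ 225   10   43   48 1303] (array([ 457.9, -227.5]), array([38.6, 38.8]), 23.97) z 12.9 circ [ 457.8 -227.7] 19.9
 tool shift [148.1 -30.8   0.4]
 rz to align tool y with 24.0 : -34.5
 rz to align tool y with 114.0 : 55.5
```

```bash
python3 -m handwheel '[{"dx":32,"dy":1.4,"dz":10,"rx":0,"ry":0,"rz":0,"jaw":85},{"dx":31.5,"dy":1.4,"dz":10,"rx":0,"ry":0,"rz":0,"jaw":70},{"dx":0,"dy":0,"dz":20,"rx":0,"ry":0,"rz":8,"jaw":60},{"dx":0,"dy":0,"dz":20,"rx":0,"ry":0,"rz":8,"jaw":55},{"dx":0,"dy":0,"dz":20,"rx":0,"ry":0,"rz":8,"jaw":55}]' >/dev/null
python3 -m handwheel '[{"dx":0,"dy":0,"dz":20,"rx":0,"ry":0,"rz":8,"jaw":55},{"dx":0,"dy":0,"dz":20,"rx":0,"ry":0,"rz":8,"jaw":55},{"dx":0,"dy":0,"dz":0,"rx":0,"ry":0,"rz":8,"jaw":55},{"dx":0,"dy":0,"dz":0,"rx":0,"ry":0,"rz":8,"jaw":55},{"dx":0,"dy":0,"dz":0,"rx":0,"ry":0,"rz":7.8,"jaw":55}]' >/dev/null
python3 -m handwheel '[{"dx":0,"dy":0,"dz":0,"rx":0,"ry":0,"rz":0,"jaw":55},{"dx":0,"dy":0,"dz":0,"rx":0,"ry":0,"rz":0,"jaw":55}]' >/dev/null
python3 -c "
from h import *
to([.4754,-.3165,.0155])"
```

```text
t 18.7 tcp [ 476.  -316.9   60.9] x [ 0.962  0.275 -0.   ] y [ 0.275 -0.962 -0.   ] z [-0.  0. -1.] F [-0.4 -0.4  0.4] gap 54.6 gf 0.0 q6 0.7
move tool [-0.4 -0.6 45.4]
```

```bash
python3 -m handwheel '[{"dx":-0.4,"dy":-0.6,"dz":20,"rx":0,"ry":0,"rz":0.4,"jaw":55},{"dx":0,"dy":0,"dz":20,"rx":0,"ry":0,"rz":0,"jaw":55},{"dx":0,"dy":0,"dz":5.5,"rx":0,"ry":0,"rz":0,"jaw":55},{"dx":0,"dy":0,"dz":0,"rx":0,"ry":0,"rz":0,"jaw":55},{"dx":0,"dy":0,"dz":0,"rx":0,"ry":0,"rz":0,"jaw":15}]' >/dev/null
python3 -m handwheel '[{"dx":0,"dy":0,"dz":0,"rx":0,"ry":0,"rz":0,"jaw":15},{"dx":0,"dy":0,"dz":0,"rx":0,"ry":0,"rz":0,"jaw":15},{"dx":0,"dy":0,"dz":0,"rx":0,"ry":0,"rz":0,"jaw":15},{"dx":0,"dy":0,"dz":0,"rx":0,"ry":0,"rz":0,"jaw":15},{"dx":0,"dy":0,"dz":0,"rx":0,"ry":0,"rz":0,"jaw":15}]' 40
python3 -c "
from h import *
st()"
python3 -m handwheel '[{"dx":0,"dy":0,"dz":-30,"rx":0,"ry":0,"rz":-8,"jaw":15},{"dx":0,"dy":0,"dz":-40,"rx":0,"ry":0,"rz":-8,"jaw":15},{"dx":0,"dy":0,"dz":-40,"rx":0,"ry":0,"rz":-8,"jaw":15},{"dx":0,"dy":0,"dz":0,"rx":0,"ry":0,"rz":-8,"jaw":15},{"dx":0,"dy":0,"dz":0,"rx":0,"ry":0,"rz":-8,"jaw":15}]' >/dev/null
python3 -m handwheel '[{"dx":0,"dy":0,"dz":0,"rx":0,"ry":0,"rz":-8,"jaw":15},{"dx":0,"dy":0,"dz":0,"rx":0,"ry":0,"rz":-8,"jaw":15},{"dx":0,"dy":0,"dz":0,"rx":0,"ry":0,"rz":-8,"jaw":15},{"dx":0,"dy":0,"dz":0,"rx":0,"ry":0,"rz":0,"jaw":15},{"dx":0,"dy":0,"dz":0,"rx":0,"ry":0,"rz":0,"jaw":15}]' 
python3 -c "
from h import *
to([.5962,-.0228,.135])"
```

```text
time: 19.7
position: [0.4758, -0.318, 0.0166]
tcp_rot: [0.0, 0.991, 0.133, 0.001]
force: [0.0, 1.5, 6.6]
finger_gap: 0.0242
gripper_force: 39.4
t 19.7 tcp [ 475.8 -318.    16.6] x [0.965 0.263 0.001] y [ 0.263 -0.965  0.001] z [ 0.001 -0.001 -1.   ] F [0.  1.5 6.6] gap 24.2 gf 39.4 q6 0.71
time: 20.7
position: [0.4751, -0.3177, 0.1257]
tcp_rot: [0.0, 0.772, 0.636, 0.0]
force: [-0.6, -0.4, -0.4]
finger_gap: 0.0238
gripper_force: 39.5
t 20.7 tcp [ 475.1 -317.7  125.7] x [ 0.191  0.982 -0.   ] y [ 0.982 -0.191  0.   ] z [ 0. -0. -1.] F [-0.6 -0.4 -0.4] gap 23.8 gf 39.5 q6 -0.4
move tool [312.6  62.5  -9.3]
```

```bash
python3 -m handwheel '[{"dx":44,"dy":9,"dz":-5,"rx":0,"ry":0,"rz":0,"jaw":15},{"dx":44,"dy":9,"dz":-5,"rx":0,"ry":0,"rz":0,"jaw":15},{"dx":44,"dy":9,"dz":0,"rx":0,"ry":0,"rz":0,"jaw":15},{"dx":44,"dy":9,"dz":0,"rx":0,"ry":0,"rz":0,"jaw":15},{"dx":44,"dy":9,"dz":0,"rx":0,"ry":0,"rz":0,"jaw":15}]' >/dev/null
python3 -m handwheel '[{"dx":46,"dy":9,"dz":0,"rx":0,"ry":0,"rz":0,"jaw":15},{"dx":46,"dy":8.5,"dz":0,"rx":0,"ry":0,"rz":0.4,"jaw":15},{"dx":0,"dy":0,"dz":0,"rx":0,"ry":0,"rz":0,"jaw":15},{"dx":0,"dy":0,"dz":0,"rx":0,"ry":0,"rz":0,"jaw":15}]' >/dev/null
python3 - <<'E'
from fit import *
s,r=st(); im,d,m=shot('wrist'); P=cloud(m,d); Z=P[...,2]; z=s['position'][2]
k=np.zeros(Z.shape,bool); k[200:310,252:305]=1
A=P[k&(Z>z-.004)&(Z<z+.014)]; q=rect(A); print('bat',q,np.median(A[:,2]))
e=np.r_[np.array([.5962,-.0228])-q[0]/1000,0]; print('shift',np.round(r.T@e*1000,1)); unit(d,m)
E
```

```text
t 21.6 tcp [594.9 -21.8 135.4] x [ 0.194  0.981 -0.   ] y [ 0.981 -0.194 -0.   ] z [-0. -0. -1.] F [ 0.9  0.  -0.3] gap 24.3 gf 39.5 q6 0.16
bat (array([594.9, -21.6]), array([42.5, 26.1]), 78.26) 0.13999525143003017
shift [-0.9  1.5 -0. ]
housing med z 0.034021998051081664 (array([575.5, -26.7]), array([200. ,  84.5]), 79.33) 13080
stud 374 (array([591. ,  55.4]), array([13.6, 13.6]), 78.47) 0.048653119440523536
spindle top 268 [564.2 -92.5  86.8] 0.24102095386908673
```

```bash
python3 -m handwheel '[{"dx":-0.9,"dy":1.5,"dz":30,"rx":0,"ry":0,"rz":-1.1,"jaw":15},{"dx":0,"dy":0,"dz":30,"rx":0,"ry":0,"rz":0,"jaw":15},{"dx":0,"dy":0,"dz":20,"rx":0,"ry":0,"rz":0,"jaw":15},{"dx":0,"dy":0,"dz":0,"rx":0,"ry":0,"rz":0,"jaw":15},{"dx":0,"dy":0,"dz":0,"rx":0,"ry":0,"rz":0,"jaw":15}]' >/dev/null
python3 -c "
from h import *
to([.5962,-.0230,.032])"
```

```text
t 22.15 tcp [595.8 -25.2  55.8] x [ 0.177  0.984 -0.   ] y [ 0.984 -0.177 -0.001] z [-0.001 -0.    -1.   ] F [0.2 0.1 0.3] gap 24.3 gf 39.5 q6 0.13
move tool [ 2.2 -0.  23.8]
```

```bash
python3 -m handwheel '[{"dx":2.2,"dy":0,"dz":4,"rx":0,"ry":0,"rz":0,"jaw":15},{"dx":0,"dy":0,"dz":5,"rx":0,"ry":0,"rz":0,"jaw":15},{"dx":0,"dy":0,"dz":5,"rx":0,"ry":0,"rz":0,"jaw":15},{"dx":0,"dy":0,"dz":0,"rx":0,"ry":0,"rz":0,"jaw":15}]'
python3 -m handwheel '[{"dx":0,"dy":0,"dz":5,"rx":0,"ry":0,"rz":0,"jaw":15},{"dx":0,"dy":0,"dz":4,"rx":0,"ry":0,"rz":0,"jaw":15},{"dx":0,"dy":0,"dz":0,"rx":0,"ry":0,"rz":0,"jaw":15},{"dx":0,"dy":0,"dz":0,"rx":0,"ry":0,"rz":0,"jaw":15}]'
```

```text
time: 22.55
position: [0.5962, -0.0218, 0.0411]
tcp_rot: [-0.0, 0.766, 0.642, -0.0]
force: [-1.2, -0.3, -0.7]
finger_gap: 0.0241
gripper_force: 39.5
time: 22.95
position: [0.5964, -0.0218, 0.0323]
tcp_rot: [-0.0, 0.766, 0.642, -0.0]
force: [-0.0, -0.0, -0.5]
finger_gap: 0.0238
gripper_force: 39.5
```

```bash
python3 -m handwheel '[{"dx":0,"dy":0,"dz":0,"rx":0,"ry":0,"rz":0,"jaw":34},{"dx":0,"dy":0,"dz":0,"rx":0,"ry":0,"rz":0,"jaw":34},{"dx":0,"dy":0,"dz":-20,"rx":0,"ry":0,"rz":0,"jaw":34},{"dx":-1,"dy":0,"dz":0,"rx":0,"ry":0,"rz":0,"jaw":0},{"dx":0,"dy":0,"dz":0,"rx":0,"ry":0,"rz":0,"jaw":0}]' >/dev/null
python3 -m handwheel '[{"dx":0,"dy":0,"dz":0,"rx":0,"ry":0,"rz":0,"jaw":0},{"dx":0,"dy":0,"dz":0,"rx":0,"ry":0,"rz":0,"jaw":0},{"dx":0,"dy":0,"dz":0,"rx":0,"ry":0,"rz":0,"jaw":0},{"dx":0,"dy":0,"dz":10,"rx":0,"ry":0,"rz":0,"jaw":0},{"dx":0,"dy":0,"dz":6,"rx":0,"ry":0,"rz":0,"jaw":0}]'
python3 -m handwheel '[{"dx":0,"dy":0,"dz":0,"rx":0,"ry":0,"rz":0,"jaw":0},{"dx":0,"dy":0,"dz":2,"rx":0,"ry":0,"rz":0,"jaw":0},{"dx":0,"dy":0,"dz":2,"rx":0,"ry":0,"rz":0,"jaw":0},{"dx":0,"dy":0,"dz":2,"rx":0,"ry":0,"rz":0,"jaw":0},{"dx":0,"dy":0,"dz":0,"rx":0,"ry":0,"rz":0,"jaw":0}]'
```

```text
time: 23.95
position: [0.596, -0.0228, 0.0354]
tcp_rot: [-0.0, 0.766, 0.642, -0.0]
force: [0.1, -0.3, -0.2]
finger_gap: -0.0001
gripper_force: 0.0
time: 24.45
position: [0.5964, -0.0228, 0.0304]
tcp_rot: [0.0, 0.766, 0.642, 0.0]
force: [-0.4, 0.5, 0.6]
finger_gap: 0.0001
gripper_force: 0.0
```

```bash
python3 -m handwheel '[{"dx":0,"dy":0,"dz":1.5,"rx":0,"ry":0,"rz":0,"jaw":0},{"dx":0,"dy":0,"dz":1.5,"rx":0,"ry":0,"rz":0,"jaw":0},{"dx":0,"dy":0,"dz":0.5,"rx":0,"ry":0,"rz":0,"jaw":0},{"dx":0,"dy":0,"dz":0,"rx":0,"ry":0,"rz":0,"jaw":0}]'
python3 -m handwheel '[{"dx":0,"dy":0,"dz":0.5,"rx":0,"ry":0,"rz":0,"jaw":0},{"dx":0,"dy":0,"dz":0.3,"rx":0,"ry":0,"rz":0,"jaw":0},{"dx":0,"dy":0,"dz":0,"rx":0,"ry":0,"rz":0,"jaw":0}]'
```

```text
time: 24.85
position: [0.5966, -0.0228, 0.028]
tcp_rot: [0.0, 0.766, 0.642, 0.0]
force: [-4.1, -0.7, 12.8]
finger_gap: 0.0001
gripper_force: 6.1
time: 25.15
position: [0.5967, -0.0228, 0.0279]
tcp_rot: [0.0, 0.766, 0.642, 0.0]
force: [-6.4, 0.1, 20.3]
finger_gap: 0.0003
gripper_force: 10.2
```

```bash
python3 -m handwheel '[{"dx":0,"dy":0,"dz":-30,"rx":0,"ry":0,"rz":0,"jaw":0},{"dx":-30,"dy":0,"dz":-40,"rx":0,"ry":0,"rz":0,"jaw":0},{"dx":-40,"dy":0,"dz":-40,"rx":0,"ry":0,"rz":0,"jaw":40},{"dx":0,"dy":0,"dz":0,"rx":0,"ry":0,"rz":0,"jaw":50},{"dx":0,"dy":0,"dz":0,"rx":0,"ry":0,"rz":0,"jaw":50}]' >/dev/null
python3 - <<'E'
from fit import *
im,d,m=shot('wrist','w6.png'); P=cloud(m,d)
for n,c in (('a',(.5579,-.0156)),('b',(.5962,-.0228))):
    for dx,dy in ((-.009,-.016),(.009,-.016),(-.009,.016),(.009,.016)):
        q=np.array(c)+dy*np.array([.184,.983])+dx*np.array([.983,-.184]); k=np.hypot(P[...,0]-q[0],P[...,1]-q[1])<.003; k&=P[...,2]<.1; print(n,dx,dy,np.round(np.median(P[k][:,2]),4))
unit(d,m)
to([.5908,.0555,.060])
E
```

```text
a -0.009 -0.016 0.0294
a 0.009 -0.016 0.029
a -0.009 0.016 0.0293
a 0.009 0.016 0.0291
b -0.009 -0.016 0.0292
b 0.009 -0.016 0.0291
b -0.009 0.016 0.0292
b 0.009 0.016 0.0292
housing med z 0.029970628543164794 (array([574.7, -30. ]), array([195.5,  84.7]), 79.34) 24609
stud 480 (array([590.7,  54.5]), array([13.2, 14. ]), 79.0) 0.0484673086064784
spindle top 341 [563.4 -93.9  87.2] 0.2377122778682579
t 25.7 tcp [584.6 -87.  131.1] x [0.176 0.984 0.   ] y [ 0.984 -0.176 -0.   ] z [-0.  0. -1.] F [-0.4  0.7  1. ] gap 49.1 gf 0.0 q6 0.03
move tool [141.4 -18.9  71.1]
```

```bash
python3 -m handwheel '[{"dx":47,"dy":-6.3,"dz":0,"rx":0,"ry":0,"rz":0,"jaw":40},{"dx":47,"dy":-6.3,"dz":0,"rx":0,"ry":0,"rz":0.4,"jaw":40},{"dx":47,"dy":-6.3,"dz":20,"rx":0,"ry":0,"rz":0,"jaw":40},{"dx":0,"dy":0,"dz":35,"rx":0,"ry":0,"rz":0,"jaw":40},{"dx":0,"dy":0,"dz":10,"rx":0,"ry":0,"rz":0,"jaw":40}]' >/dev/null
python3 -m handwheel '[{"dx":0,"dy":0,"dz":0,"rx":0,"ry":0,"rz":0,"jaw":40},{"dx":0,"dy":0,"dz":0,"rx":0,"ry":0,"rz":0,"jaw":40}]' >/dev/null
python3 -c "
from h import *
to([.5908,.0555,.038])"
```

```text
t 26.4 tcp [591.2  53.1  67.1] x [ 0.182  0.983 -0.   ] y [ 0.983 -0.182 -0.001] z [-0.001 -0.    -1.   ] F [0.3 0.  0.9] gap 40.0 gf 0.0 q6 0.27
move tool [ 2.2 -0.8 29.1]
```

```bash
python3 -m handwheel '[{"dx":2.2,"dy":-0.8,"dz":20,"rx":0,"ry":0,"rz":0,"jaw":40},{"dx":0,"dy":0,"dz":9,"rx":0,"ry":0,"rz":0,"jaw":40},{"dx":0,"dy":0,"dz":0,"rx":0,"ry":0,"rz":0,"jaw":40},{"dx":0,"dy":0,"dz":0,"rx":0,"ry":0,"rz":0,"jaw":8},{"dx":0,"dy":0,"dz":0,"rx":0,"ry":0,"rz":0,"jaw":8}]' 40
python3 -m handwheel '[{"dx":0,"dy":0,"dz":0,"rx":0,"ry":0,"rz":0,"jaw":8},{"dx":0,"dy":0,"dz":0,"rx":0,"ry":0,"rz":0,"jaw":8},{"dx":0,"dy":0,"dz":0,"rx":0,"ry":0,"rz":0,"jaw":8},{"dx":0,"dy":0,"dz":-0.5,"rx":0,"ry":0,"rz":0,"jaw":8}]'
python3 -m handwheel '[{"dx":-14,"dy":0,"dz":0,"rx":0,"ry":0,"rz":0,"jaw":8},{"dx":-14,"dy":0,"dz":0,"rx":0,"ry":0,"rz":0,"jaw":8},{"dx":-14,"dy":0,"dz":0,"rx":0,"ry":0,"rz":0,"jaw":8},{"dx":-10,"dy":0,"dz":0,"rx":0,"ry":0,"rz":0,"jaw":8},{"dx":0,"dy":0,"dz":0,"rx":0,"ry":0,"rz":0,"jaw":8}]'
python3 -m handwheel '[{"dx":-3,"dy":0,"dz":0,"rx":0,"ry":0,"rz":0,"jaw":8},{"dx":0,"dy":0,"dz":0,"rx":0,"ry":0,"rz":0,"jaw":8}]'
python3 -m handwheel '[{"dx":-2,"dy":0,"dz":0,"rx":0,"ry":0,"rz":0,"jaw":8},{"dx":0,"dy":0,"dz":0,"rx":0,"ry":0,"rz":0,"jaw":8}]'
```

```text
time: 26.9
position: [0.5911, 0.0557, 0.039]
tcp_rot: [0.0, 0.769, 0.639, 0.0]
force: [-4.8, 2.0, 13.9]
finger_gap: 0.0118
gripper_force: 43.3
time: 27.3
position: [0.591, 0.0558, 0.0393]
tcp_rot: [0.0, 0.769, 0.64, 0.0]
force: [-1.1, -0.5, -1.4]
finger_gap: 0.0127
gripper_force: 39.2
time: 27.8
position: [0.5811, 0.0026, 0.0392]
tcp_rot: [0.0, 0.769, 0.639, -0.0]
force: [-2.5, -1.0, 6.3]
finger_gap: 0.0125
gripper_force: 40.0
time: 28.0
position: [0.5808, 0.0011, 0.0392]
tcp_rot: [-0.0, 0.769, 0.639, 0.0]
force: [-2.0, 2.4, 6.5]
finger_gap: 0.0124
gripper_force: 40.0
time: 28.2
position: [0.5808, 0.0008, 0.0392]
tcp_rot: [-0.001, 0.769, 0.639, 0.001]
force: [-0.9, 13.8, 5.4]
finger_gap: 0.0124
gripper_force: 40.0
```

```bash
python3 -m handwheel '[{"dx":3,"dy":0,"dz":0,"rx":0,"ry":0,"rz":0,"jaw":8},{"dx":0,"dy":0,"dz":0,"rx":0,"ry":0,"rz":0,"jaw":40},{"dx":0,"dy":0,"dz":0,"rx":0,"ry":0,"rz":0,"jaw":40},{"dx":0,"dy":0,"dz":-40,"rx":0,"ry":0,"rz":0,"jaw":60},{"dx":0,"dy":0,"dz":-50,"rx":0,"ry":0,"rz":0,"jaw":85}]' >/dev/null
python3 -m handwheel '[{"dx":0,"dy":-11,"dz":-40,"rx":0,"ry":0,"rz":0,"jaw":85},{"dx":-45,"dy":-11,"dz":0,"rx":0,"ry":0,"rz":0,"jaw":85},{"dx":-45,"dy":-11,"dz":0,"rx":0,"ry":0,"rz":0,"jaw":85},{"dx":-45,"dy":-11,"dz":0,"rx":0,"ry":0,"rz":0,"jaw":85},{"dx":-45,"dy":-11,"dz":0,"rx":0,"ry":0,"rz":0,"jaw":85}]' >/dev/null
python3 - <<'E'
from fit import *
st(); im,d,m=shot('wrist'); unit(d,m)
E
python3 -m handwheel '[{"dx":-45,"dy":-11,"dz":0,"rx":0,"ry":0,"rz":0,"jaw":85},{"dx":-45,"dy":-11,"dz":0,"rx":0,"ry":0,"rz":0,"jaw":85},{"dx":-45,"dy":0,"dz":0,"rx":0,"ry":0,"rz":0,"jaw":85},{"dx":0,"dy":0,"dz":0,"rx":0,"ry":0,"rz":0,"jaw":85},{"dx":0,"dy":0,"dz":0,"rx":0,"ry":0,"rz":0,"jaw":85}]' >/dev/null
python3 obj.py .458 -.228 .008 .02
```

```text
t 29.2 tcp [ 493.3 -166.   168.9] x [ 0.181  0.983 -0.   ] y [ 0.983 -0.181  0.001] z [ 0.001 -0.    -1.   ] F [ 0.2 -0.3  0.1] gap 84.6 gf 0.0 q6 -0.14
housing med z 0.029850468476044445 (array([568. , -69.5]), array([113.6,  84.9]), 79.35) 13098
stud 0  
spindle top 327 [561.6 -95.5  87.6] 0.09154427644303759
t 29.75 tcp [ 447.4 -294.   168.4] x [0.185 0.983 0.   ] y [ 0.983 -0.185 -0.   ] z [-0.  0. -1.] F [-0.2  0.4 -0.2] gap 85.1 gf 0.0 q6 -0.4
[ 256  101   41   43 1101] (array([ 457.9, -227.5]), array([38.9, 38.8]), 50.4) z 13.1 circ [ 458.  -227.4] 19.9
 tool shift [67.3 -2.   0. ]
 rz to align tool y with 50.4 : -61.0
 rz to align tool y with 140.4 : 29.0
```

```bash
python3 -m handwheel '[{"dx":34,"dy":-1,"dz":30,"rx":0,"ry":0,"rz":0,"jaw":85},{"dx":33.3,"dy":-1,"dz":40,"rx":0,"ry":0,"rz":0,"jaw":70},{"dx":0,"dy":0,"dz":40,"rx":0,"ry":0,"rz":0,"jaw":70},{"dx":0,"dy":0,"dz":10,"rx":0,"ry":0,"rz":0,"jaw":70},{"dx":0,"dy":0,"dz":0,"rx":0,"ry":0,"rz":0,"jaw":70}]' >/dev/null
python3 -m handwheel '[{"dx":0,"dy":0,"dz":0,"rx":0,"ry":0,"rz":0,"jaw":70}]' >/dev/null
python3 -c "
from h import *
to([.4579,-.2275,.002])"
```

```text
t 30.4 tcp [ 459.1 -228.    51.4] x [ 0.182  0.983 -0.   ] y [ 0.983 -0.182  0.001] z [ 0.001 -0.001 -1.   ] F [ 0.3  0.9 -0.7] gap 69.9 gf 0.0 q6 -0.28
move tool [ 0.3 -1.4 49.4]
```

```bash
python3 -m handwheel '[{"dx":0.3,"dy":-1.3,"dz":20,"rx":0,"ry":0,"rz":0,"jaw":65},{"dx":0,"dy":0,"dz":20,"rx":0,"ry":0,"rz":0,"jaw":65},{"dx":0,"dy":0,"dz":9,"rx":0,"ry":0,"rz":0,"jaw":65},{"dx":0,"dy":0,"dz":0,"rx":0,"ry":0,"rz":0,"jaw":65},{"dx":0,"dy":0,"dz":0,"rx":0,"ry":0,"rz":0,"jaw":30}]'  40
python3 -m handwheel '[{"dx":0,"dy":0,"dz":0,"rx":0,"ry":0,"rz":0,"jaw":30},{"dx":0,"dy":0,"dz":0,"rx":0,"ry":0,"rz":0,"jaw":30},{"dx":0,"dy":0,"dz":0,"rx":0,"ry":0,"rz":0,"jaw":30},{"dx":0,"dy":0,"dz":0,"rx":0,"ry":0,"rz":0,"jaw":30},{"dx":0,"dy":0,"dz":0,"rx":0,"ry":0,"rz":0,"jaw":30}]' 
python3 -m handwheel '[{"dx":0,"dy":0,"dz":-30,"rx":0,"ry":0,"rz":0,"jaw":30},{"dx":0,"dy":0,"dz":-40,"rx":0,"ry":0,"rz":0,"jaw":30},{"dx":0,"dy":0,"dz":-40,"rx":0,"ry":0,"rz":0,"jaw":30},{"dx":0,"dy":0,"dz":0,"rx":0,"ry":0,"rz":0,"jaw":30},{"dx":0,"dy":0,"dz":0,"rx":0,"ry":0,"rz":0,"jaw":30}]' 
python3 -c "
from h import *
to([.5627,-.0955,.130])"
```

```text
time: 30.9
position: [0.4576, -0.2277, 0.0023]
tcp_rot: [0.001, 0.769, 0.639, 0.0]
force: [0.5, -0.2, 0.2]
finger_gap: 0.0518
gripper_force: 0.0
time: 31.4
position: [0.4578, -0.2277, 0.0028]
tcp_rot: [0.001, 0.769, 0.64, 0.0]
force: [-1.9, 0.1, 9.2]
finger_gap: 0.0378
gripper_force: 39.0
time: 31.9
position: [0.4577, -0.2276, 0.1127]
tcp_rot: [0.002, 0.769, 0.64, 0.001]
force: [-0.6, -0.3, -0.3]
finger_gap: 0.0376
gripper_force: 40.5
t 31.9 tcp [ 457.7 -227.6  112.7] x [ 0.182  0.983 -0.001] y [ 0.983 -0.182  0.003] z [ 0.003 -0.001 -1.   ] F [-0.6 -0.3 -0.3] gap 37.6 gf 40.5 q6 -0.28
move tool [149.   79.3 -17.2]
```

```bash
python3 -m handwheel '[{"dx":30,"dy":26,"dz":-10,"rx":0,"ry":0,"rz":0,"jaw":30},{"dx":30,"dy":26,"dz":-7,"rx":0,"ry":0,"rz":0,"jaw":30},{"dx":25,"dy":27,"dz":0,"rx":0,"ry":0,"rz":0,"jaw":30},{"dx":0,"dy":0,"dz":0,"rx":0,"ry":0,"rz":0,"jaw":30},{"dx":0,"dy":0,"dz":0,"rx":0,"ry":0,"rz":0,"jaw":30}]'  >/dev/null
cat > spin.py <<'E'
from fit import *
def circ(A): c,r=cv2.minEnclosingCircle((A[:,:2]*1000).astype(np.float32)); return np.round(c,1),round(r,1)
s,r=st(); im,d,m=shot('wrist','sp%d.png'%int(s['time']*10)); P=cloud(m,d); Z=P[...,2]; z=s['position'][2]
near=np.hypot(P[...,0]-.5627,P[...,1]+.0953)<.02
for lo in (.078,.082,.085,.087): 
    A=P[near&(Z>lo)&(Z<.095)&(d>0)]
    if len(A)>5: print('spindle >',lo,len(A),circ(A),np.round(A.mean(0)*1000,1),np.round(A[:,2].max(),4))
B=P[(Z>.02)&(Z<.038)&(np.hypot(P[...,0]-.57,P[...,1]+.06)<.14)]; print('housing',rect(B))
c=s['position']; k=(np.hypot(P[...,0]-c[0],P[...,1]-c[1])<.03)&(Z>z+.006)&(Z<z+.016)
C=(P[k]-c)@r; u=C[(abs(C[:,1])<.0185)]
print('ring in tool: x',np.round([u[:,0].min()*1000,u[:,0].max()*1000],1),'y',np.round([u[:,1].min()*1000,u[:,1].max()*1000],1),'z',np.round(np.median(P[k][:,2]-z)*1000,1))
to([.5627,-.0953,.1])
E
python3 spin.py
```

```text
t 32.4 tcp [ 549.3 -157.2  126.6] x [0.18  0.984 0.   ] y [ 0.984 -0.18  -0.003] z [-0.003  0.001 -1.   ] F [-0.3  0.1  0. ] gap 37.5 gf 40.5 q6 -0.1
spindle > 0.078 414 (array([562.7, -95.6]), 6.9) [562.6 -95.4  88.1] 0.0912
spindle > 0.082 414 (array([562.7, -95.6]), 6.9) [562.6 -95.4  88.1] 0.0912
spindle > 0.085 409 (array([562.7, -95.5]), 6.8) [562.7 -95.4  88.1] 0.0912
spindle > 0.087 307 (array([562.7, -95.2]), 6.4) [562.6 -95.5  88.8] 0.0912
housing (array([567.9, -67.5]), array([117.7,  84.6]), 79.4)
ring in tool: x [-19.   20.6] y [-18.5  18.4] z 10.3
t 32.45 tcp [ 548.6 -157.7  126.8] x [0.181 0.983 0.   ] y [ 0.983 -0.181 -0.003] z [-0.003  0.001 -1.   ] F [-0.2 -1.  -1.7] gap 37.6 gf 40.5 q6 -0.1
move tool [63.9  2.6 26.8]
```

```bash
python3 -m handwheel '[{"dx":32,"dy":1.3,"dz":0,"rx":0,"ry":0,"rz":0,"jaw":30},{"dx":31,"dy":1.3,"dz":0,"rx":0,"ry":0,"rz":0,"jaw":30},{"dx":0,"dy":0,"dz":20,"rx":0,"ry":0,"rz":0,"jaw":30},{"dx":0,"dy":0,"dz":0,"rx":0,"ry":0,"rz":0,"jaw":30},{"dx":0,"dy":0,"dz":0,"rx":0,"ry":0,"rz":0,"jaw":30}]'  >/dev/null
python3 -m handwheel '[{"dx":0,"dy":0,"dz":0,"rx":0,"ry":0,"rz":0,"jaw":30}]'  >/dev/null
python3 -c "
from h import *
to([.5626,-.0962,.034])"
```

```text
t 33.05 tcp [563.8 -97.4 108.6] x [ 0.183  0.983 -0.   ] y [ 0.983 -0.183 -0.   ] z [-0. -0. -1.] F [ 0.7  0.  -1.2] gap 38.1 gf 40.5 q6 0.01
move tool [ 1.  -1.4 74.6]
```

Correcting, then lowering over the tapered top while watching force.

```bash
python3 -m handwheel '[{"dx":1,"dy":-1.4,"dz":5,"rx":0,"ry":0,"rz":0,"jaw":30},{"dx":0,"dy":0,"dz":5,"rx":0,"ry":0,"rz":0,"jaw":30},{"dx":0,"dy":0,"dz":5,"rx":0,"ry":0,"rz":0,"jaw":30},{"dx":0,"dy":0,"dz":0,"rx":0,"ry":0,"rz":0,"jaw":30},{"dx":0,"dy":0,"dz":0,"rx":0,"ry":0,"rz":0,"jaw":30}]'
python3 -m handwheel '[{"dx":0,"dy":0,"dz":5,"rx":0,"ry":0,"rz":0,"jaw":30},{"dx":0,"dy":0,"dz":5,"rx":0,"ry":0,"rz":0,"jaw":30},{"dx":0,"dy":0,"dz":5,"rx":0,"ry":0,"rz":0,"jaw":30},{"dx":0,"dy":0,"dz":0,"rx":0,"ry":0,"rz":0,"jaw":30},{"dx":0,"dy":0,"dz":0,"rx":0,"ry":0,"rz":0,"jaw":30}]'
```

```text
time: 33.55
position: [0.5627, -0.0952, 0.093]
tcp_rot: [-0.0, 0.769, 0.64, -0.0]
force: [0.2, -0.0, -0.3]
finger_gap: 0.0376
gripper_force: 40.5
time: 34.05
position: [0.5628, -0.0952, 0.078]
tcp_rot: [-0.0, 0.769, 0.64, -0.0]
force: [0.3, -0.8, -0.3]
finger_gap: 0.0381
gripper_force: 40.5
```

```bash
python3 -m handwheel '[{"dx":-0.5,"dy":0,"dz":10,"rx":0,"ry":0,"rz":0,"jaw":30},{"dx":0,"dy":0,"dz":10,"rx":0,"ry":0,"rz":0,"jaw":30},{"dx":0,"dy":0,"dz":10,"rx":0,"ry":0,"rz":0,"jaw":30},{"dx":0,"dy":0,"dz":0,"rx":0,"ry":0,"rz":0,"jaw":30},{"dx":0,"dy":0,"dz":0,"rx":0,"ry":0,"rz":0,"jaw":30}]'
python3 -m handwheel '[{"dx":0,"dy":0,"dz":6,"rx":0,"ry":0,"rz":0,"jaw":30},{"dx":0,"dy":0,"dz":6,"rx":0,"ry":0,"rz":0,"jaw":30},{"dx":0,"dy":0,"dz":2,"rx":0,"ry":0,"rz":0,"jaw":30},{"dx":0,"dy":0,"dz":0,"rx":0,"ry":0,"rz":0,"jaw":30},{"dx":0,"dy":0,"dz":0,"rx":0,"ry":0,"rz":0,"jaw":30}]'
```

```text
time: 34.55
position: [0.5625, -0.0957, 0.0477]
tcp_rot: [-0.0, 0.769, 0.64, -0.0]
force: [1.2, 0.4, -0.3]
finger_gap: 0.038
gripper_force: 40.5
time: 35.05
position: [0.5628, -0.0957, 0.0342]
tcp_rot: [0.0, 0.769, 0.64, 0.0]
force: [-0.3, -0.2, -0.8]
finger_gap: 0.0379
gripper_force: 40.5
```

```bash
python3 -m handwheel '[{"dx":0,"dy":0,"dz":2.5,"rx":0,"ry":0,"rz":0,"jaw":30},{"dx":0,"dy":0,"dz":0,"rx":0,"ry":0,"rz":0,"jaw":30},{"dx":0,"dy":0,"dz":0,"rx":0,"ry":0,"rz":0,"jaw":55},{"dx":0,"dy":0,"dz":0,"rx":0,"ry":0,"rz":0,"jaw":60},{"dx":0,"dy":0,"dz":-10,"rx":0,"ry":0,"rz":0,"jaw":60}]'
python3 -m handwheel '[{"dx":0,"dy":0,"dz":-40,"rx":0,"ry":0,"rz":0,"jaw":60},{"dx":0,"dy":0,"dz":-50,"rx":0,"ry":0,"rz":0,"jaw":60},{"dx":0,"dy":0,"dz":-40,"rx":0,"ry":0,"rz":0,"jaw":85},{"dx":42,"dy":-5,"dz":0,"rx":0,"ry":0,"rz":0,"jaw":85},{"dx":43,"dy":-5,"dz":0,"rx":0,"ry":0,"rz":0,"jaw":85}]' >/dev/null
python3 -m handwheel '[{"dx":43,"dy":-5,"dz":0,"rx":0,"ry":0,"rz":0,"jaw":85},{"dx":43,"dy":-5,"dz":0,"rx":0,"ry":0,"rz":0,"jaw":85},{"dx":43,"dy":-5,"dz":0,"rx":0,"ry":0,"rz":0,"jaw":85},{"dx":43,"dy":-5,"dz":0,"rx":0,"ry":0,"rz":0,"jaw":85},{"dx":43,"dy":-5,"dz":0,"rx":0,"ry":0,"rz":0,"jaw":85}]' >/dev/null
python3 -m handwheel '[{"dx":40,"dy":-4,"dz":0,"rx":0,"ry":0,"rz":0,"jaw":85},{"dx":0,"dy":0,"dz":0,"rx":0,"ry":0,"rz":0,"jaw":85},{"dx":0,"dy":0,"dz":0,"rx":0,"ry":0,"rz":0,"jaw":85}]' >/dev/null
python3 obj.py .600 .315 .008 .02; python3 obj.py .472 .354 .008 .02
```

```text
time: 35.55
position: [0.5619, -0.0956, 0.0412]
tcp_rot: [-0.001, 0.769, 0.64, -0.001]
force: [-0.2, -0.2, -0.3]
finger_gap: 0.06
gripper_force: 0.0
t 36.85 tcp [586.  246.4 172.1] x [ 0.18   0.984 -0.   ] y [ 0.984 -0.18   0.   ] z [ 0. -0. -1.] F [-1.  -0.1 -0.1] gap 85.1 gf 0.0 q6 0.58
[ 258  102   40   41 1067] (array([597.4, 313. ]), array([38. , 38.5]), 79.91) z 13.1 circ [597.8 313.1] 19.9
 tool shift [67.6 -0.7 -0. ]
 rz to align tool y with 79.9 : 89.7
 rz to align tool y with 169.9 : -0.3
t 36.9 tcp [586.  245.4 172.1] x [ 0.181  0.983 -0.   ] y [ 0.983 -0.181  0.   ] z [-0. -0. -1.] F [ 0.3 -0.9 -0.8] gap 85.3 gf 0.0 q6 0.58
[168  84  26  43 674] (array([508., 345.]), array([39.3, 24.4]), 75.99) z 13.0 circ [513.3 343.7] 19.8
 tool shift [ 83.9 -94.7  -0. ]
 rz to align tool y with 76.0 : -86.4
 rz to align tool y with 166.0 : 3.6
```

```bash
python3 -m handwheel '[{"dx":34,"dy":-0.5,"dz":30,"rx":0,"ry":0,"rz":0,"jaw":70},{"dx":34,"dy":-0.5,"dz":40,"rx":0,"ry":0,"rz":0,"jaw":65},{"dx":0,"dy":0,"dz":40,"rx":0,"ry":0,"rz":0,"jaw":65},{"dx":0,"dy":0,"dz":20,"rx":0,"ry":0,"rz":0,"jaw":65},{"dx":0,"dy":0,"dz":0,"rx":0,"ry":0,"rz":0,"jaw":65}]' >/dev/null
python3 -m handwheel '[{"dx":0,"dy":0,"dz":0,"rx":0,"ry":0,"rz":0,"jaw":65}]' >/dev/null
python3 -c "
from h import *
to([.5977,.3130,.002])"
```

```text
t 37.55 tcp [597.8 310.1  44.2] x [ 0.183  0.983 -0.   ] y [ 0.983 -0.183 -0.   ] z [-0. -0. -1.] F [0.2 0.1 0.1] gap 65.1 gf 0.0 q6 0.66
move tool [ 2.9 -0.6 42.2]
```

```bash
python3 -m handwheel '[{"dx":2.9,"dy":-0.6,"dz":20,"rx":0,"ry":0,"rz":0,"jaw":65},{"dx":0,"dy":0,"dz":16,"rx":0,"ry":0,"rz":0,"jaw":65},{"dx":0,"dy":0,"dz":6,"rx":0,"ry":0,"rz":0,"jaw":65},{"dx":0,"dy":0,"dz":0,"rx":0,"ry":0,"rz":0,"jaw":65},{"dx":0,"dy":0,"dz":0,"rx":0,"ry":0,"rz":0,"jaw":30}]'  40
python3 -m handwheel '[{"dx":0,"dy":0,"dz":0,"rx":0,"ry":0,"rz":0,"jaw":30},{"dx":0,"dy":0,"dz":0,"rx":0,"ry":0,"rz":0,"jaw":30},{"dx":0,"dy":0,"dz":0,"rx":0,"ry":0,"rz":0,"jaw":30},{"dx":0,"dy":0,"dz":0,"rx":0,"ry":0,"rz":0,"jaw":30},{"dx":0,"dy":0,"dz":0,"rx":0,"ry":0,"rz":0,"jaw":30}]' 
python3 -m handwheel '[{"dx":0,"dy":0,"dz":-30,"rx":0,"ry":0,"rz":0,"jaw":30},{"dx":0,"dy":0,"dz":-45,"rx":0,"ry":0,"rz":0,"jaw":30},{"dx":0,"dy":0,"dz":-50,"rx":0,"ry":0,"rz":0,"jaw":30},{"dx":-43,"dy":4,"dz":0,"rx":0,"ry":0,"rz":0,"jaw":30},{"dx":-43,"dy":4,"dz":0,"rx":0,"ry":0,"rz":0,"jaw":30}]' 
python3 -m handwheel '[{"dx":-43,"dy":4,"dz":0,"rx":0,"ry":0,"rz":0,"jaw":30},{"dx":-43,"dy":4,"dz":0,"rx":0,"ry":0,"rz":0,"jaw":30},{"dx":-43,"dy":4,"dz":0,"rx":0,"ry":0,"rz":0,"jaw":30},{"dx":-43,"dy":4,"dz":0,"rx":0,"ry":0,"rz":0,"jaw":30},{"dx":-43,"dy":4,"dz":0,"rx":0,"ry":0,"rz":0,"jaw":30}]' >/dev/null
python3 -m handwheel '[{"dx":-43,"dy":4,"dz":0,"rx":0,"ry":0,"rz":0,"jaw":30},{"dx":-43,"dy":4,"dz":0,"rx":0,"ry":0,"rz":0,"jaw":30},{"dx":-43,"dy":4,"dz":0,"rx":0,"ry":0,"rz":0,"jaw":30},{"dx":-40,"dy":0,"dz":0,"rx":0,"ry":0,"rz":0,"jaw":30},{"dx":0,"dy":0,"dz":0,"rx":0,"ry":0,"rz":0,"jaw":30}]' >/dev/null
python3 -m handwheel '[{"dx":0,"dy":0,"dz":5,"rx":0,"ry":0,"rz":0,"jaw":30},{"dx":0,"dy":0,"dz":0,"rx":0,"ry":0,"rz":0,"jaw":30},{"dx":0,"dy":0,"dz":0,"rx":0,"ry":0,"rz":0,"jaw":30}]' >/dev/null
python3 spin.py
```

```text
time: 38.05
position: [0.5977, 0.3141, 0.0023]
tcp_rot: [0.0, 0.769, 0.64, 0.0]
force: [-0.3, -0.2, 1.1]
finger_gap: 0.052
gripper_force: 0.0
time: 38.55
position: [0.5979, 0.3143, 0.003]
tcp_rot: [0.0, 0.769, 0.64, 0.001]
force: [-1.5, -1.7, 5.7]
finger_gap: 0.0379
gripper_force: 39.6
time: 39.05
position: [0.5908, 0.2286, 0.1294]
tcp_rot: [0.001, 0.768, 0.641, 0.002]
force: [1.0, -0.7, -1.3]
finger_gap: 0.0379
gripper_force: 40.4
t 40.35 tcp [ 551.2 -154.2  121.5] x [0.18  0.984 0.   ] y [ 0.984 -0.18  -0.   ] z [-0.  0. -1.] F [-0.4  0.  -0.7] gap 37.6 gf 40.4 q6 -0.09
spindle > 0.078 437 (array([562.5, -95.5]), 6.9) [562.6 -95.3  88. ] 0.0913
spindle > 0.082 436 (array([562.5, -95.5]), 6.9) [562.6 -95.3  88. ] 0.0913
spindle > 0.085 417 (array([562.6, -95.5]), 6.8) [562.7 -95.4  88.1] 0.0913
spindle > 0.087 312 (array([562.4, -95.5]), 6.3) [562.5 -95.4  88.8] 0.0913
housing (array([568.1, -66.8]), array([119.2,  84.8]), 79.38)
ring in tool: x [-20.4  19.2] y [-18.5  18.4] z 10.1
t 40.4 tcp [ 551.3 -154.2  121.5] x [0.18  0.984 0.   ] y [ 0.984 -0.18  -0.   ] z [-0.  0. -1.] F [ 0.8 -0.1  0.1] gap 37.7 gf 40.4 q6 -0.09
move tool [60.   0.6 21.6]
```

```bash
python3 -m handwheel '[{"dx":31,"dy":0.3,"dz":0,"rx":0,"ry":0,"rz":0,"jaw":30},{"dx":30,"dy":0.3,"dz":0,"rx":0,"ry":0,"rz":0,"jaw":30},{"dx":0,"dy":0,"dz":14,"rx":0,"ry":0,"rz":0,"jaw":30},{"dx":0,"dy":0,"dz":0,"rx":0,"ry":0,"rz":0,"jaw":30},{"dx":0,"dy":0,"dz":0,"rx":0,"ry":0,"rz":0,"jaw":30}]'  >/dev/null
python3 -m handwheel '[{"dx":0,"dy":0,"dz":0,"rx":0,"ry":0,"rz":0,"jaw":30}]'  >/dev/null
python3 -c "
from h import *
to([.5627,-.0947,.046])"
```

```text
t 41.0 tcp [562.9 -95.9 107.8] x [ 0.182  0.983 -0.   ] y [ 0.983 -0.182  0.   ] z [ 0. -0. -1.] F [-0.6 -0.1 -1.1] gap 37.7 gf 40.4 q6 0.01
move tool [ 1.2 -0.4 61.8]
```

```bash
python3 -m handwheel '[{"dx":1,"dy":-0.4,"dz":5,"rx":0,"ry":0,"rz":0,"jaw":30},{"dx":0,"dy":0,"dz":5,"rx":0,"ry":0,"rz":0,"jaw":30},{"dx":0,"dy":0,"dz":5,"rx":0,"ry":0,"rz":0,"jaw":30},{"dx":0,"dy":0,"dz":0,"rx":0,"ry":0,"rz":0,"jaw":30},{"dx":0,"dy":0,"dz":0,"rx":0,"ry":0,"rz":0,"jaw":30}]'
python3 -m handwheel '[{"dx":0,"dy":0,"dz":5,"rx":0,"ry":0,"rz":0,"jaw":30},{"dx":0,"dy":0,"dz":5,"rx":0,"ry":0,"rz":0,"jaw":30},{"dx":0,"dy":0,"dz":5,"rx":0,"ry":0,"rz":0,"jaw":30},{"dx":0,"dy":0,"dz":0,"rx":0,"ry":0,"rz":0,"jaw":30},{"dx":0,"dy":0,"dz":0,"rx":0,"ry":0,"rz":0,"jaw":30}]'
```

```text
time: 41.5
position: [0.5625, -0.0945, 0.0924]
tcp_rot: [-0.0, 0.769, 0.64, -0.0]
force: [0.9, 0.5, -1.1]
finger_gap: 0.0378
gripper_force: 40.4
time: 42.0
position: [0.5625, -0.0943, 0.0774]
tcp_rot: [-0.0, 0.769, 0.64, -0.0]
force: [-0.3, 0.6, -2.1]
finger_gap: 0.0377
gripper_force: 40.4
```

```bash
python3 -m handwheel '[{"dx":0,"dy":0,"dz":10,"rx":0,"ry":0,"rz":0,"jaw":30},{"dx":0,"dy":0,"dz":10,"rx":0,"ry":0,"rz":0,"jaw":30},{"dx":0,"dy":0,"dz":9,"rx":0,"ry":0,"rz":0,"jaw":30},{"dx":0,"dy":0,"dz":3,"rx":0,"ry":0,"rz":0,"jaw":30},{"dx":0,"dy":0,"dz":0,"rx":0,"ry":0,"rz":0,"jaw":30}]'
python3 -m handwheel '[{"dx":0,"dy":0,"dz":1,"rx":0,"ry":0,"rz":0,"jaw":30},{"dx":0,"dy":0,"dz":0,"rx":0,"ry":0,"rz":0,"jaw":30}]'
python3 -m handwheel '[{"dx":0,"dy":0,"dz":0,"rx":0,"ry":0,"rz":0,"jaw":30},{"dx":0,"dy":0,"dz":0,"rx":0,"ry":0,"rz":0,"jaw":55},{"dx":0,"dy":0,"dz":0,"rx":0,"ry":0,"rz":0,"jaw":60},{"dx":0,"dy":0,"dz":-10,"rx":0,"ry":0,"rz":0,"jaw":60},{"dx":0,"dy":0,"dz":-40,"rx":0,"ry":0,"rz":0,"jaw":60}]'
```

```text
time: 42.5
position: [0.5621, -0.0943, 0.0447]
tcp_rot: [-0.001, 0.769, 0.64, -0.0]
force: [0.9, -0.1, -0.5]
finger_gap: 0.0377
gripper_force: 40.4
time: 42.7
position: [0.5629, -0.0944, 0.0448]
tcp_rot: [0.0, 0.769, 0.64, 0.0]
force: [-0.3, 0.7, -0.7]
finger_gap: 0.0378
gripper_force: 40.4
time: 43.2
position: [0.56, -0.094, 0.0925]
tcp_rot: [-0.003, 0.769, 0.64, -0.002]
force: [0.0, 0.6, -0.1]
finger_gap: 0.0598
gripper_force: 0.0
```

```bash
python3 -m handwheel '[{"dx":0,"dy":0,"dz":-40,"rx":0,"ry":0,"rz":0,"jaw":60},{"dx":0,"dy":0,"dz":-40,"rx":0,"ry":0,"rz":0,"jaw":85},{"dx":44,"dy":-16,"dz":0,"rx":0,"ry":0,"rz":0,"jaw":85},{"dx":44,"dy":-16,"dz":0,"rx":0,"ry":0,"rz":0,"jaw":85},{"dx":44,"dy":-16,"dz":0,"rx":0,"ry":0,"rz":0,"jaw":85}]' >/dev/null
python3 -m handwheel '[{"dx":44,"dy":-16,"dz":0,"rx":0,"ry":0,"rz":0,"jaw":85},{"dx":44,"dy":-16,"dz":0,"rx":0,"ry":0,"rz":0,"jaw":85},{"dx":44,"dy":-16,"dz":0,"rx":0,"ry":0,"rz":0,"jaw":85},{"dx":44,"dy":-16,"dz":0,"rx":0,"ry":0,"rz":0,"jaw":85},{"dx":44,"dy":-16,"dz":0,"rx":0,"ry":0,"rz":0,"jaw":85}]' >/dev/null
python3 -m handwheel '[{"dx":0,"dy":0,"dz":0,"rx":0,"ry":0,"rz":0,"jaw":85},{"dx":0,"dy":0,"dz":0,"rx":0,"ry":0,"rz":0,"jaw":85}]' >/dev/null
python3 - <<'E'
from obj import *
shot('wrist','w7.png')
obj((.505,.345),.008,.02,.08)
E
```

```text
t 44.45 tcp [500.6 274.9 175. ] x [ 0.181  0.984 -0.   ] y [ 0.984 -0.181  0.   ] z [ 0. -0. -1.] F [ 0.6 -0.3  1. ] gap 84.7 gf 0.0 q6 0.68
[ 260  100   40   41 1065] (array([514.4, 342.9]), array([38.4, 38.7]), 79.4) z 13.1 circ [514.3 343.1] 19.9
 tool shift [69.4  1.3 -0. ]
 rz to align tool y with 79.4 : -89.8
 rz to align tool y with 169.4 : 0.2
```

View pics/w7.png

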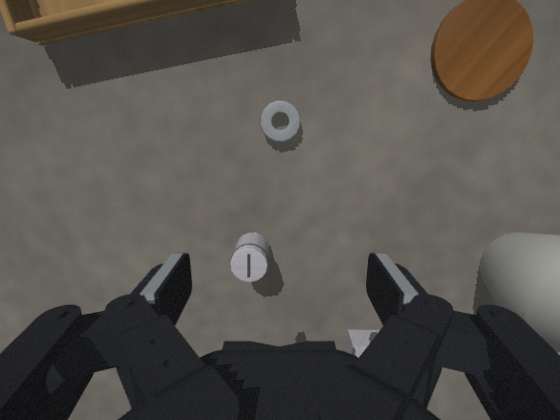

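The wrist view shows the last loose ring at (280,121), which has been knocked about 4 cm from its old place. The cup stands at (250,260). I'll pick the ring.

```bash
python3 -m handwheel '[{"dx":35,"dy":0.6,"dz":30,"rx":0,"ry":0,"rz":0,"jaw":70},{"dx":35,"dy":0.6,"dz":40,"rx":0,"ry":0,"rz":0,"jaw":65},{"dx":0,"dy":0,"dz":40,"rx":0,"ry":0,"rz":0,"jaw":65},{"dx":0,"dy":0,"dz":20,"rx":0,"ry":0,"rz":0,"jaw":65},{"dx":0,"dy":0,"dz":0,"rx":0,"ry":0,"rz":0,"jaw":65}]' >/dev/null
python3 -m handwheel '[{"dx":0,"dy":0,"dz":0,"rx":0,"ry":0,"rz":0,"jaw":65}]' >/dev/null
python3 -c "
from h import *
to([.5143,.3430,.002])"
```

```text
t 45.1 tcp [514.9 340.5  47.5] x [ 0.183  0.983 -0.   ] y [ 0.983 -0.183 -0.   ] z [-0. -0. -1.] F [-0.5  0.6  0.5] gap 65.0 gf 0.0 q6 0.77
move tool [ 2.4 -1.  45.5]
```

```bash
python3 -m handwheel '[{"dx":1.8,"dy":-1,"dz":20,"rx":0,"ry":0,"rz":0,"jaw":65},{"dx":0,"dy":0,"dz":18,"rx":0,"ry":0,"rz":0,"jaw":65},{"dx":0,"dy":0,"dz":7,"rx":0,"ry":0,"rz":0,"jaw":65},{"dx":0,"dy":0,"dz":0,"rx":0,"ry":0,"rz":0,"jaw":65},{"dx":0,"dy":0,"dz":0,"rx":0,"ry":0,"rz":0,"jaw":30}]'  40
python3 -m handwheel '[{"dx":0,"dy":0,"dz":0,"rx":0,"ry":0,"rz":0,"jaw":30},{"dx":0,"dy":0,"dz":0,"rx":0,"ry":0,"rz":0,"jaw":30},{"dx":0,"dy":0,"dz":0,"rx":0,"ry":0,"rz":0,"jaw":30},{"dx":0,"dy":0,"dz":0,"rx":0,"ry":0,"rz":0,"jaw":30},{"dx":0,"dy":0,"dz":0,"rx":0,"ry":0,"rz":0,"jaw":30}]' 
python3 -m handwheel '[{"dx":0,"dy":0,"dz":-30,"rx":0,"ry":0,"rz":0,"jaw":30},{"dx":0,"dy":0,"dz":-45,"rx":0,"ry":0,"rz":0,"jaw":30},{"dx":0,"dy":0,"dz":-50,"rx":0,"ry":0,"rz":0,"jaw":30},{"dx":-44,"dy":12,"dz":0,"rx":0,"ry":0,"rz":0,"jaw":30},{"dx":-44,"dy":12,"dz":0,"rx":0,"ry":0,"rz":0,"jaw":30}]' >/dev/null
python3 -m handwheel '[{"dx":-44,"dy":12,"dz":0,"rx":0,"ry":0,"rz":0,"jaw":30},{"dx":-44,"dy":12,"dz":0,"rx":0,"ry":0,"rz":0,"jaw":30},{"dx":-44,"dy":12,"dz":0,"rx":0,"ry":0,"rz":0,"jaw":30},{"dx":-44,"dy":12,"dz":0,"rx":0,"ry":0,"rz":0,"jaw":30},{"dx":-44,"dy":12,"dz":0,"rx":0,"ry":0,"rz":0,"jaw":30}]' >/dev/null
python3 -m handwheel '[{"dx":-44,"dy":12,"dz":0,"rx":0,"ry":0,"rz":0,"jaw":30},{"dx":-44,"dy":12,"dz":0,"rx":0,"ry":0,"rz":0,"jaw":30},{"dx":-44,"dy":12,"dz":0,"rx":0,"ry":0,"rz":0,"jaw":30},{"dx":-44,"dy":8,"dz":0,"rx":0,"ry":0,"rz":0,"jaw":30},{"dx":0,"dy":0,"dz":0,"rx":0,"ry":0,"rz":0,"jaw":30}]' >/dev/null
python3 -m handwheel '[{"dx":0,"dy":0,"dz":5,"rx":0,"ry":0,"rz":0,"jaw":30},{"dx":0,"dy":0,"dz":0,"rx":0,"ry":0,"rz":0,"jaw":30},{"dx":0,"dy":0,"dz":0,"rx":0,"ry":0,"rz":0,"jaw":30}]' >/dev/null
python3 spin.py
```

```text
time: 45.6
position: [0.5145, 0.3438, 0.0034]
tcp_rot: [0.0, 0.769, 0.639, 0.001]
force: [0.4, 0.4, 0.8]
finger_gap: 0.0516
gripper_force: 0.0
time: 46.1
position: [0.5145, 0.3439, 0.0036]
tcp_rot: [0.0, 0.769, 0.64, 0.001]
force: [1.0, -1.5, 6.0]
finger_gap: 0.0376
gripper_force: 39.7
t 47.9 tcp [ 551.3 -154.3  121.9] x [0.18  0.984 0.   ] y [ 0.984 -0.18  -0.001] z [-0.001  0.    -1.   ] F [-0.   0.4 -1. ] gap 37.6 gf 40.9 q6 -0.09
spindle > 0.078 434 (array([562.5, -95.5]), 6.9) [562.6 -95.3  88. ] 0.0908
spindle > 0.082 432 (array([562.5, -95.5]), 6.9) [562.6 -95.4  88.1] 0.0908
spindle > 0.085 420 (array([562.5, -95.5]), 6.9) [562.6 -95.4  88.2] 0.0908
spindle > 0.087 315 (array([562.7, -95.5]), 6.2) [562.7 -95.4  88.8] 0.0908
housing (array([568. , -66.8]), array([119.3,  84.7]), 79.24)
ring in tool: x [-20.   19.4] y [-18.5  18.5] z 9.5
t 47.95 tcp [ 551.4 -154.4  122. ] x [0.18  0.984 0.   ] y [ 0.984 -0.18  -0.   ] z [-0.  0. -1.] F [ 0.  -0.8 -1.2] gap 37.1 gf 40.9 q6 -0.09
move tool [60.2  0.4 22. ]
```

```bash
python3 -m handwheel '[{"dx":31,"dy":0.2,"dz":0,"rx":0,"ry":0,"rz":0,"jaw":30},{"dx":30,"dy":0.2,"dz":0,"rx":0,"ry":0,"rz":0,"jaw":30},{"dx":0,"dy":0,"dz":13,"rx":0,"ry":0,"rz":0,"jaw":30},{"dx":0,"dy":0,"dz":0,"rx":0,"ry":0,"rz":0,"jaw":30},{"dx":0,"dy":0,"dz":0,"rx":0,"ry":0,"rz":0,"jaw":30}]'  >/dev/null
python3 -m handwheel '[{"dx":0,"dy":0,"dz":0,"rx":0,"ry":0,"rz":0,"jaw":30}]'  >/dev/null
python3 -c "
from h import *
to([.5627,-.0949,.057])"
```

```text
t 48.55 tcp [562.9 -96.2 109.2] x [ 0.182  0.983 -0.   ] y [ 0.983 -0.182  0.   ] z [-0. -0. -1.] F [-0.6 -0.7 -0.6] gap 37.1 gf 40.9 q6 0.01
move tool [ 1.3 -0.5 52.2]
```

```bash
python3 -m handwheel '[{"dx":1.1,"dy":-0.4,"dz":5,"rx":0,"ry":0,"rz":0,"jaw":30},{"dx":0,"dy":0,"dz":5,"rx":0,"ry":0,"rz":0,"jaw":30},{"dx":0,"dy":0,"dz":6,"rx":0,"ry":0,"rz":0,"jaw":30},{"dx":0,"dy":0,"dz":0,"rx":0,"ry":0,"rz":0,"jaw":30},{"dx":0,"dy":0,"dz":0,"rx":0,"ry":0,"rz":0,"jaw":30}]'
python3 -m handwheel '[{"dx":0,"dy":0,"dz":5,"rx":0,"ry":0,"rz":0,"jaw":30},{"dx":0,"dy":0,"dz":5,"rx":0,"ry":0,"rz":0,"jaw":30},{"dx":0,"dy":0,"dz":5,"rx":0,"ry":0,"rz":0,"jaw":30},{"dx":0,"dy":0,"dz":0,"rx":0,"ry":0,"rz":0,"jaw":30},{"dx":0,"dy":0,"dz":0,"rx":0,"ry":0,"rz":0,"jaw":30}]'
python3 -m handwheel '[{"dx":0,"dy":0,"dz":9,"rx":0,"ry":0,"rz":0,"jaw":30},{"dx":0,"dy":0,"dz":9,"rx":0,"ry":0,"rz":0,"jaw":30},{"dx":0,"dy":0,"dz":3,"rx":0,"ry":0,"rz":0,"jaw":30},{"dx":0,"dy":0,"dz":0,"rx":0,"ry":0,"rz":0,"jaw":30},{"dx":0,"dy":0,"dz":0,"rx":0,"ry":0,"rz":0,"jaw":30}]'
```

```text
time: 49.05
position: [0.5626, -0.0947, 0.0926]
tcp_rot: [-0.0, 0.769, 0.64, -0.0]
force: [-0.4, -0.7, -0.8]
finger_gap: 0.0375
gripper_force: 40.9
time: 49.55
position: [0.5626, -0.0946, 0.0778]
tcp_rot: [-0.0, 0.769, 0.64, -0.0]
force: [0.5, -1.0, -0.5]
finger_gap: 0.0374
gripper_force: 40.9
time: 50.05
position: [0.5627, -0.0946, 0.0568]
tcp_rot: [-0.0, 0.769, 0.64, -0.0]
force: [0.5, -0.5, -1.4]
finger_gap: 0.0373
gripper_force: 40.9
```

```bash
python3 -m handwheel '[{"dx":0,"dy":0,"dz":0,"rx":0,"ry":0,"rz":0,"jaw":55},{"dx":0,"dy":0,"dz":0,"rx":0,"ry":0,"rz":0,"jaw":60},{"dx":0,"dy":0,"dz":-10,"rx":0,"ry":0,"rz":0,"jaw":60},{"dx":0,"dy":0,"dz":-40,"rx":0,"ry":0,"rz":0,"jaw":60},{"dx":0,"dy":0,"dz":-45,"rx":0,"ry":0,"rz":0,"jaw":60}]' >/dev/null
python3 -m handwheel '[{"dx":-40,"dy":0,"dz":-20,"rx":0,"ry":0,"rz":0,"jaw":85},{"dx":-35,"dy":0,"dz":0,"rx":0,"ry":0,"rz":0,"jaw":85},{"dx":0,"dy":0,"dz":0,"rx":0,"ry":0,"rz":0,"jaw":85},{"dx":0,"dy":0,"dz":0,"rx":0,"ry":0,"rz":0,"jaw":85}]' >/dev/null
python3 - <<'E'
from fit import *
s,r=st(); im,d,m=shot('wrist','w8.png'); P=cloud(m,d); Z=P[...,2]; n=np.hypot(P[...,0]-.5627,P[...,1]+.0955)<.03
A=P[n&(Z>.058)&(Z<.072)]; print(len(A),cv2.minEnclosingCircle((A[:,:2]*1000).astype(np.float32)),np.median(A[:,2]))
p=np.linalg.lstsq(np.c_[A[:,:2],np.ones(len(A))],A[:,2],rcond=None)[0]; print('slope',p[:2])
to([.455,.134,.165])
E
```

```text
t 50.95 tcp [ 549.  -168.9  172.8] x [0.184 0.983 0.   ] y [ 0.983 -0.184  0.001] z [ 0.001  0.    -1.   ] F [-0.2  0.2 -0.7] gap 84.7 gf 0.0 q6 -0.12
1605 ((562.6143188476562, -95.21226501464844), 20.02294921875) 0.06510955269338434
slope [ 0.00112692 -0.00026549]
t 51.0 tcp [ 549.  -168.2  172.4] x [0.183 0.983 0.   ] y [ 0.983 -0.183  0.   ] z [ 0.  0. -1.] F [ 0.4 -0.8 -0.1] gap 85.1 gf 0.0 q6 -0.12
move tool [ 279.9 -147.6    7.4]
```

View pics/w8.png

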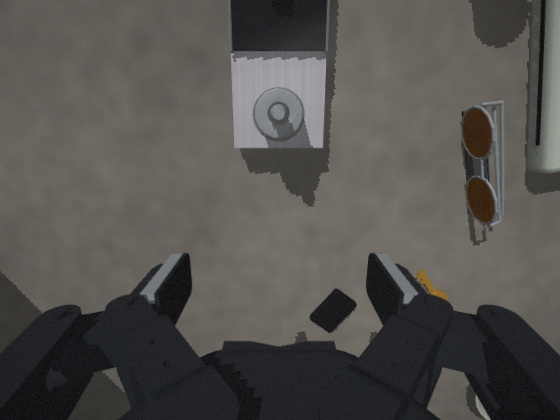

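The wrist view shows the three rings stacked flat on the spindle at (278,113), top at z≈64 mm, and the sunglasses in place at (483,160). Now the cup.

```bash
python3 -m handwheel '[{"dx":40,"dy":-21,"dz":0,"rx":0,"ry":0,"rz":0,"jaw":85},{"dx":40,"dy":-21,"dz":0,"rx":0,"ry":0,"rz":0,"jaw":85},{"dx":40,"dy":-21,"dz":0,"rx":0,"ry":0,"rz":0,"jaw":85},{"dx":40,"dy":-21,"dz":0,"rx":0,"ry":0,"rz":0,"jaw":85},{"dx":40,"dy":-21,"dz":0,"rx":0,"ry":0,"rz":0,"jaw":85}]' >/dev/null
python3 -m handwheel '[{"dx":40,"dy":-21,"dz":0,"rx":0,"ry":0,"rz":0,"jaw":85},{"dx":40,"dy":-21,"dz":0,"rx":0,"ry":0,"rz":0,"jaw":85},{"dx":0,"dy":0,"dz":0,"rx":0,"ry":0,"rz":0,"jaw":85},{"dx":0,"dy":0,"dz":0,"rx":0,"ry":0,"rz":0,"jaw":85}]' >/dev/null
python3 - <<'E'
from obj import *
obj((.468,.203),.040,.055,.08,fn='w9.png'); obj((.468,.203),.008,.020,.1)
E
```

```text
t 51.9 tcp [454.8 135.4 171.9] x [ 0.178  0.984 -0.   ] y [ 0.984 -0.178 -0.   ] z [-0. -0. -1.] F [-0.7 -0.3 -0.8] gap 84.8 gf 0.0 q6 0.46
[ 245   91   44   45 1537] (array([458. , 211.1]), array([36.5, 37.2]), 79.94) z 47.2 circ [458.  211.5] 18.8
 tool shift [ 75.1 -10.3  -0. ]
 rz to align tool y with 79.9 : 89.8
 rz to align tool y with 169.9 : -0.2
t 51.95 tcp [455.2 134.4 171.9] x [ 0.18   0.984 -0.   ] y [ 0.984 -0.18  -0.   ] z [-0. -0. -1.] F [0.6 0.3 0.6] gap 85.4 gf 0.0 q6 0.46
```

```bash
python3 -m handwheel '[{"dx":38,"dy":-5,"dz":20,"rx":0,"ry":0,"rz":0,"jaw":75},{"dx":37.8,"dy":-5.6,"dz":30,"rx":0,"ry":0,"rz":0,"jaw":70},{"dx":0,"dy":0,"dz":30,"rx":0,"ry":0,"rz":0,"jaw":70},{"dx":0,"dy":0,"dz":10,"rx":0,"ry":0,"rz":0,"jaw":70},{"dx":0,"dy":0,"dz":0,"rx":0,"ry":0,"rz":0,"jaw":70}]' >/dev/null
python3 -m handwheel '[{"dx":0,"dy":0,"dz":0,"rx":0,"ry":0,"rz":0,"jaw":70}]' >/dev/null
python3 -c "
from h import *
to([.4580,.2114,.020])"
```

```text
t 52.6 tcp [459.5 209.3  82.7] x [0.183 0.983 0.   ] y [ 0.983 -0.183  0.   ] z [ 0.  0. -1.] F [0.2 0.2 0.3] gap 70.2 gf 0.0 q6 0.61
move tool [ 1.8 -1.9 62.7]
```

```bash
python3 -m handwheel '[{"dx":1.3,"dy":-1.9,"dz":20,"rx":0,"ry":0,"rz":0,"jaw":65},{"dx":0,"dy":0,"dz":20,"rx":0,"ry":0,"rz":0,"jaw":65},{"dx":0,"dy":0,"dz":20,"rx":0,"ry":0,"rz":0,"jaw":65},{"dx":0,"dy":0,"dz":2,"rx":0,"ry":0,"rz":0,"jaw":65},{"dx":0,"dy":0,"dz":0,"rx":0,"ry":0,"rz":0,"jaw":60}]'  40
python3 -m handwheel '[{"dx":0,"dy":0,"dz":0,"rx":0,"ry":0,"rz":0,"jaw":28},{"dx":0,"dy":0,"dz":0,"rx":0,"ry":0,"rz":0,"jaw":28},{"dx":0,"dy":0,"dz":0,"rx":0,"ry":0,"rz":0,"jaw":28},{"dx":0,"dy":0,"dz":0,"rx":0,"ry":0,"rz":0,"jaw":28},{"dx":0,"dy":0,"dz":0,"rx":0,"ry":0,"rz":0,"jaw":28}]' 
python3 -m handwheel '[{"dx":0,"dy":0,"dz":-35,"rx":0,"ry":0,"rz":0,"jaw":28},{"dx":0,"dy":0,"dz":-45,"rx":0,"ry":0,"rz":0,"jaw":28},{"dx":0,"dy":0,"dz":-45,"rx":0,"ry":0,"rz":0,"jaw":28},{"dx":-43,"dy":20,"dz":0,"rx":0,"ry":0,"rz":0,"jaw":28},{"dx":-43,"dy":20,"dz":0,"rx":0,"ry":0,"rz":0,"jaw":28}]' 
python3 -m handwheel '[{"dx":-43,"dy":20,"dz":0,"rx":0,"ry":0,"rz":0,"jaw":28},{"dx":-43,"dy":20,"dz":0,"rx":0,"ry":0,"rz":0,"jaw":28},{"dx":-43,"dy":20,"dz":0,"rx":0,"ry":0,"rz":0,"jaw":28},{"dx":-43,"dy":20,"dz":0,"rx":0,"ry":0,"rz":0,"jaw":28},{"dx":-43,"dy":20,"dz":0,"rx":0,"ry":0,"rz":0,"jaw":28}]' >/dev/null
python3 -m handwheel '[{"dx":-43,"dy":19,"dz":0,"rx":0,"ry":0,"rz":0,"jaw":28},{"dx":0,"dy":0,"dz":0,"rx":0,"ry":0,"rz":0,"jaw":28},{"dx":0,"dy":0,"dz":0,"rx":0,"ry":0,"rz":0,"jaw":28},{"dx":0,"dy":0,"dz":0,"rx":0,"ry":0,"rz":0,"jaw":28}]' >/dev/null
sed -e 's/z+.006/z+.020/; s/z+.016/z+.034/' spin.py > spinc.py; python3 spinc.py
```

```text
time: 53.1
position: [0.4579, 0.2115, 0.021]
tcp_rot: [0.0, 0.769, 0.639, 0.0]
force: [0.9, -0.7, 0.5]
finger_gap: 0.06
gripper_force: 0.0
time: 53.6
position: [0.4582, 0.2121, 0.0215]
tcp_rot: [0.0, 0.769, 0.64, 0.001]
force: [-0.7, -1.7, 7.8]
finger_gap: 0.0359
gripper_force: 39.1
time: 54.1
position: [0.4824, 0.1202, 0.1478]
tcp_rot: [0.001, 0.768, 0.641, 0.002]
force: [0.6, 0.3, -1.9]
finger_gap: 0.0363
gripper_force: 40.4
t 55.0 tcp [ 550.6 -154.7  145.3] x [0.182 0.983 0.   ] y [ 0.983 -0.182 -0.   ] z [-0.  0. -1.] F [ 0.4 -0.4 -0.9] gap 36.1 gf 40.4 q6 -0.09
spindle > 0.078 346 (array([562.6, -95.6]), 6.9) [562.6 -95.5  88. ] 0.0904
spindle > 0.082 344 (array([562.6, -95.6]), 6.9) [562.6 -95.5  88. ] 0.0904
spindle > 0.085 341 (array([562.6, -95.6]), 6.9) [562.6 -95.5  88. ] 0.0904
spindle > 0.087 248 (array([562.7, -95.5]), 6.2) [562.5 -95.5  88.8] 0.0904
housing (array([568.6, -63. ]), array([126.8,  84.6]), 79.31)
ring in tool: x [-18.6  18.6] y [-18.5  18.5] z 25.7
t 55.05 tcp [ 550.6 -154.3  145.2] x [0.181 0.983 0.   ] y [ 0.983 -0.181 -0.   ] z [-0.  0. -1.] F [-0.1  0.9 -1.1] gap 36.3 gf 40.4 q6 -0.09
move tool [60.2  1.2 45.2]
```

```bash
python3 -m handwheel '[{"dx":31,"dy":0.6,"dz":0,"rx":0,"ry":0,"rz":0,"jaw":28},{"dx":30,"dy":0.5,"dz":0,"rx":0,"ry":0,"rz":0,"jaw":28},{"dx":0,"dy":0,"dz":15,"rx":0,"ry":0,"rz":0,"jaw":28},{"dx":0,"dy":0,"dz":12,"rx":0,"ry":0,"rz":0,"jaw":28},{"dx":0,"dy":0,"dz":0,"rx":0,"ry":0,"rz":0,"jaw":28}]'  >/dev/null
python3 -m handwheel '[{"dx":0,"dy":0,"dz":0,"rx":0,"ry":0,"rz":0,"jaw":28}]'  >/dev/null
python3 -c "
from h import *
to([.5627,-.0953,.0865])"
```

```text
t 55.65 tcp [562.8 -95.5 117.8] x [ 0.182  0.983 -0.   ] y [ 0.983 -0.182 -0.001] z [-0.001  0.    -1.   ] F [-0.2 -0.4 -1.1] gap 36.0 gf 40.4 q6 0.01
move tool [ 0.1 -0.1 31.3]
```

```bash
python3 -m handwheel '[{"dx":0,"dy":0,"dz":4,"rx":0,"ry":0,"rz":0,"jaw":28},{"dx":0,"dy":0,"dz":4,"rx":0,"ry":0,"rz":0,"jaw":28},{"dx":0,"dy":0,"dz":4,"rx":0,"ry":0,"rz":0,"jaw":28},{"dx":0,"dy":0,"dz":0,"rx":0,"ry":0,"rz":0,"jaw":28},{"dx":0,"dy":0,"dz":0,"rx":0,"ry":0,"rz":0,"jaw":28}]'
python3 -m handwheel '[{"dx":0,"dy":0,"dz":5,"rx":0,"ry":0,"rz":0,"jaw":28},{"dx":0,"dy":0,"dz":5,"rx":0,"ry":0,"rz":0,"jaw":28},{"dx":0,"dy":0,"dz":5,"rx":0,"ry":0,"rz":0,"jaw":28},{"dx":0,"dy":0,"dz":0,"rx":0,"ry":0,"rz":0,"jaw":28},{"dx":0,"dy":0,"dz":0,"rx":0,"ry":0,"rz":0,"jaw":28}]'
```

```text
time: 56.15
position: [0.5631, -0.0957, 0.1058]
tcp_rot: [-0.0, 0.769, 0.64, -0.0]
force: [0.8, 0.5, -0.7]
finger_gap: 0.0363
gripper_force: 40.4
time: 56.65
position: [0.5631, -0.0956, 0.0908]
tcp_rot: [-0.0, 0.769, 0.64, -0.0]
force: [1.2, 0.7, -0.5]
finger_gap: 0.0363
gripper_force: 40.4
```

```bash
python3 -m handwheel '[{"dx":0,"dy":0,"dz":3,"rx":0,"ry":0,"rz":0,"jaw":28},{"dx":0,"dy":0,"dz":1.3,"rx":0,"ry":0,"rz":0,"jaw":28},{"dx":0,"dy":0,"dz":0,"rx":0,"ry":0,"rz":0,"jaw":28}]'
python3 -m handwheel '[{"dx":0,"dy":0,"dz":0,"rx":0,"ry":0,"rz":0,"jaw":50},{"dx":0,"dy":0,"dz":0,"rx":0,"ry":0,"rz":0,"jaw":60},{"dx":0,"dy":0,"dz":0,"rx":0,"ry":0,"rz":0,"jaw":60},{"dx":0,"dy":0,"dz":-15,"rx":0,"ry":0,"rz":0,"jaw":60},{"dx":0,"dy":0,"dz":-40,"rx":0,"ry":0,"rz":0,"jaw":60}]' >/dev/null
python3 -m handwheel '[{"dx":-20,"dy":0,"dz":-45,"rx":0,"ry":0,"rz":0,"jaw":85},{"dx":-25,"dy":0,"dz":-20,"rx":0,"ry":0,"rz":0,"jaw":85},{"dx":0,"dy":0,"dz":0,"rx":0,"ry":0,"rz":0,"jaw":85},{"dx":0,"dy":0,"dz":0,"rx":0,"ry":0,"rz":0,"jaw":85}]'
python3 - <<'E'
from fit import *
s,r=st(); im,d,m=shot('wrist','w10.png'); P=cloud(m,d); Z=P[...,2]; n=np.hypot(P[...,0]-.5627,P[...,1]+.0955)<.03
A=P[n&(Z>.100)&(Z<.125)]; print(len(A),cv2.minEnclosingCircle((A[:,:2]*1000).astype(np.float32)),np.median(A[:,2]))
S=P[(Z>.044)&(Z<.052)&(np.hypot(P[...,0]-.581,P[...,1]-.001)<.025)]; print('stud',rect(S))
it,dt,mt=shot('scene','s2.png');
E
```

```text
time: 56.95
position: [0.5631, -0.0956, 0.0865]
tcp_rot: [-0.0, 0.769, 0.64, -0.0]
force: [-0.5, -0.9, -0.4]
finger_gap: 0.0363
gripper_force: 40.4
time: 57.85
position: [0.5551, -0.14, 0.2076]
tcp_rot: [0.0, 0.769, 0.639, 0.001]
force: [-0.4, 0.2, 0.3]
finger_gap: 0.0849
gripper_force: 0.0
t 57.85 tcp [ 555.1 -140.   207.6] x [0.183 0.983 0.   ] y [ 0.983 -0.183  0.001] z [ 0.001 -0.    -1.   ] F [-0.4  0.2  0.3] gap 84.9 gf 0.0 q6 -0.07
1757 ((562.6656494140625, -96.16011047363281), 19.125568389892578) 0.11123919715791955
stud (array([580.8,   1.7]), array([12.9, 13.9]), 80.0)
```

View pics/s2.png

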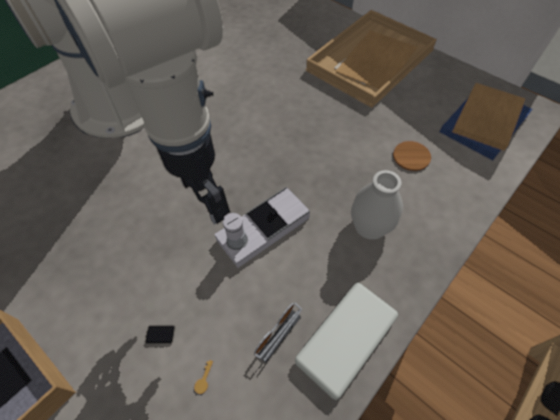

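The scene view shows the cup seated on the stack at (234,228), the hatch shut, no loose parts, and the vase and sunglasses where they were. The cup top at about 110 mm and the stud at its shut position agree. I'll hand in.

```bash
python3 -c "
from bench import env
print(env.sign_off())"
```

```text
the job is handed in; nothing more can be done
None
```

Job handed in: both batteries are pressed flush under the shut hatch, all three rings found are stacked flat on the spindle with the cup resting on top, and the vase and sunglasses were not disturbed; the hand-in gave no verdict.

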